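Clear down the press bench: hang the locating ring, tray the tooling

ROBOT

A 7-joint arm with a two-finger parallel gripper is mounted at the origin on the work surface. World frame = base frame: x ahead of the robot, y to its left, z up, the work surface at z = 0. Lengths are in m, angles in rad, forces in N, time in s.
With the tool pointing down it reaches from about 0.4 to 0.925 m from the base axis. Payload 5.6 kg.
Tool frame: the origin (TCP) lies at the very end of the fingers, on their centre line; the grasp point (between the pads) lies 19 mm behind it; z points along the fingers, y is the line along which they close (so a half turn about z gives the same grasp; the last joint's range is limited). The gripper opens to 85 mm and grips with 20 to 120 N. Pads are 22 mm wide; open, the fingers measure 114 mm over their backs; the gripper's body (76 mm by 85 mm) begins 54 mm behind the grasp point. The pads swing forward as they close: fully open they stand 13 mm farther back than shut.
Start: joints at [1.267, 0.468, -0.012, 1.603, 0.006, 1.071, -0.056], TCP at [0.168, -0.628, 0.231] pointing down, gripper open.
Joint ranges: [-2.53, 2.53], [-0.31, 2.02], [-1.57, 1.55], [0.28, 2.44], [-1.29, 4.43], [0.15, 1.84], [-2.92, 2.92]. Speed limits (rad/s): [2.57, 2.57, 3.14, 3.14, 3.14, 3.14, 3.14].

INTERFACE

Orientations are given as a unit quaternion [x, y, z, w].
In Python, from cell import r gives the robot as it stands.
- The arm moves only by the tool send_rows, never from a script. Its arguments are lists of equal length, an entry for each row: "grip": the closure in counts, from 0 (fully open) to 255 (shut); "translation": the shift along the tool's x, y, z in mm, a list of three; "turn": the turn, a rotation vector about the tool's x, y, z in degrees, a list of three. In form: {"grip": [grip, ...], "translation": [[x, y, z], ...], "turn": [[wx, wy, wz], ...]}. A call has 1 to 8 rows; each row shifts and turns the commanded pose from where the row before left it, along the tool's axes as they then stand; what a row does not reach is not made up. A row lasts 1/12 s, in which the tool goes at most 41.7 mm and 7.16 degrees, less where a joint would pass 70% of its speed; a pose out of reach is approached as far as the arm can. A call is refused whole if a number of a shift passes 41.7 or a number of a turn 7.16, either way. A call with a gripper value outside its range is refused whole. The fingers move at their own pace and stop on an object; "force" is the grip in N (left out, the last holds). Time passes only in rows, so rows that do not move let the fingers close. It gives the time, the measured TCP pose, the force, the opening and the grip force at its end, in the units of the state.
- r.sense(): the state, without advancing time (a new reading comes with each control period).
- r.read_camera(name): name is "side" or "top" or "wrist"; returns a dict with "pixels" (384x512x3 uint8, red, green, blue), "depth" (384x512 float32, m along the optical axis (not along the pixel's ray), 0 where there is no reading), "camera_matrix" (3x3 intrinsics, pixels), "distortion" ([k1, k2, p1, p2, k3] as OpenCV has them; the pictures are not rectified), "eye" and "rotation" of the camera in the world. Camera axes: x right, y down, z forward; pixel columns grow to the right and rows downward; lengths in m; the calibration is good to about 2 mm. A picture is of the moment at which its call begins.
- r.job_done(): hands the job in; it is judged then, once.
Trained networks look in the newest picture that a camera, given by its name, has taken for a name from the list of things; names that differ only in an ending like _2 or _b are one class to them, and where a whole thing is asked for, a point or a joint stands for the part that bears it (a point fixed in the world has none). Each returns a list of dicts, best first, with "p" (0 to 1); they miss things now and then, are a little off and sometimes report something else, mostly with a low value. They report only what shows in the picture. A call takes as long as a camera call.
- r.find_in(camera, label): "pixel" ([column, row] in pixels, amid what is visible of it).
- r.outline_of(camera, label): "region" (384x512 bool, what is visible of it) and "pixel" ([column, row] in pixels, amid what is visible of it).
The state is a dict: "time": time; "qpos": joint angles; "joint_vel": joint speeds; "tau": joint torques, N m; "eef_pos": TCP position; "eef_rot": TCP orientation; "wrist_force": force on the tool from outside, world axes, zero at the start; "ft_torque": the same for the moment, N m; "opening": finger opening in m; "grasp_force": force on a finger pad.
Only numpy, scipy, OpenCV 4.12 (cv2) and the standard library are available. Lean on these libraries where they do the work, as an engineer would, in place of code of your own. Each camera call takes 0.05 s, during which the arm holds its last target. There are 200 camera calls.

TASK

Clear down the press bench: fold the flat hook on the tool panel right out until it stands square to the panel, and then hang the locating ring on it. Put every piece of press tooling that lies on the bench into the open metal tray, and leave the oil bottle and the caliper where they are.

Things in the scene. Friction and masses are not known exactly. Their poses are not given: they have to be found in the camera images.
- panel: grey perforated tool panel, fixed to the bench, 260 mm wide (its y), 16 mm thick (its x), 200 mm high. Origin under its centre at bench height. Its front looks along its own -x; the folding hook is on that face near the top edge. A 12 mm high foot plate reaches 12 mm out in front of the face and 72 mm out behind.
- hook (a joint): angle of the folding hook about its upright hinge, rad: 0 = flat along the panel, pointing along the panel's own -y; 1.57 = stop, straight out along the panel's -x. Starts between 0 and 0.25, moves lightly (under 1 N at the tip), stays where left. A level round steel bar 12 mm thick, its centre line 200 mm above the bench.
- hook_hinge (a point): point on the hook's hinge axis at the height of the bar's centre line (200 mm), 30 mm in front of the panel's face. Its axes are the panel's.
- hook_mid (a point): point on the centre line of the hook's bar, 70 mm from the hinge; turns with the hook.
- hook_tip (a point): top of the 10 mm round upright prong that rises from the end of the hook's bar, 100 mm from the hinge axis; 255 mm above the bench, 55 mm above the bar's centre line. The prong can be pinched from above; turns with the hook.
- ring: plain aluminium locating ring, 106 mm outside and 76 mm inside diameter (rim 15 mm wide), 16 mm high, lying flat on the bench at the start. Origin: centre of its underside; z is its axis. Let down level over the prong with its inner edge near the prong and let go, it tips over and hangs on the bar.
- tray: open tray of bare metal, fixed to the bench, 270 mm (x) x 210 mm (y), 50 mm high, walls and floor 4 mm thick. Origin: centre of its underside.
- oiler: bystander: clear plastic oil bottle, 44 mm across, 110 mm high, standing. Origin: centre of its underside.
- caliper: bystander: caliper lying flat, 170 mm long (its x), 12 mm high. Origin: centre of its underside.
- punch: press tooling (may be absent): stepped press punch lying along its x axis, 109 mm long: a square steel shank 26 x 26 mm (62 mm long, x -50..12 mm), then a round 22 mm step and a 14 mm brass nose at +x. Origin: underside, below the middle of its length, on the centre line of its width.
- vblock: press tooling (may be absent): dark steel block 70 mm long (x), 44 mm wide (y), 38 mm high with a 20 mm wide, 20 mm deep groove along x in its top; grip across the full 44 mm. Origin: underside, below the middle of its length, on the centre line of its width.
- strap: press tooling (may be absent): flat slotted clamp strap of dark steel, 115 mm long (x), 30 mm wide (y), 14 mm thick. Origin: underside, below the middle of its length, on the centre line of its width.
- drift: press tooling (may be absent): square brass bar, 130 mm long (x), 18 x 18 mm. Origin: underside, below the middle of its length, on the centre line of its width.
- tkey: press tooling (may be absent): steel T-shaped key, 18 mm thick: stem 18 mm wide, x -43..31 mm; cross bar 54 mm (y) x 18 mm at x 31..49 mm. Origin: underside, below the middle of its length, on the centre line of its width.
- stepblock: press tooling (may be absent): aluminium step block, 80 mm long (x), 32 mm wide (y), with three steps 12, 24 and 36 mm high rising towards +x; 24 mm high at the origin. Origin: underside, below the middle of its length, on the centre line of its width.

How it is judged:
On the way, in this order (a step that is already met when the one before it is completed fails the run):
1. the hook is folded out (over 1.3 rad) (value of joint hook above 1.3 rad), for 0.2 s.
2. the ring hangs on the folded-out hook (value of joint hook above 1.3 rad and horizontal distance between ring and hook_mid below 0.075 m and height (world z) of ring between 0.11 and 0.19 m and angle between ring's own z axis and vertical between 0.9 and 2.24 rad and linear speed of ring below 0.08 m/s), for 0.2 s.
At the end, for the whole second after the job is handed in: Hook out by over 1.3 rad; ring hanging at rest, centre 110-190 mm up, within 75 mm sideways of hook_mid, axis 52-128 degrees from vertical; each present tooling piece at rest in the tray, its origin between the walls and under 60 mm above the tray's underside (all of step 2 and x of punch in the frame of tray between -0.132 and 0.132 m and y of punch in the frame of tray between -0.102 and 0.102 m and z of each of punch, vblock, strap, drift, tkey, stepblock in the frame of tray below 0.06 m and linear speed of each of punch, vblock, strap, drift, tkey, stepblock below 0.05 m/s and x of vblock in the frame of tray between -0.132 and 0.132 m and y of vblock in the frame of tray between -0.102 and 0.102 m and x of strap in the frame of tray between -0.132 and 0.132 m and y of strap in the frame of tray between -0.102 and 0.102 m and x of drift in the frame of tray between -0.132 and 0.132 m and y of drift in the frame of tray between -0.102 and 0.102 m and x of tkey in the frame of tray between -0.132 and 0.132 m and y of tkey in the frame of tray between -0.102 and 0.102 m and x of stepblock in the frame of tray between -0.132 and 0.132 m and y of stepblock in the frame of tray between -0.102 and 0.102 m); the robot touches nothing.
It fails at once if the oil bottle is shifted by more than 30 mm (distance of oiler from where it was at the start of the episode above 0.03 m).
It fails at once if the caliper is shifted by more than 30 mm (distance of caliper from where it was at the start of the episode above 0.03 m).
Of punch, vblock, strap, drift, tkey, stepblock only 4 to 6 are there at a start; the rules pass over those that are not, and their reading is None.
At some moment in a run one of punch, vblock, strap, drift, tkey, stepblock may be knocked a few centimetres aside while the robot is not near it.
Once in a run the grip may slacken for a moment while it holds something.
It also fails if it takes over 208 s, if anything falls off the work surface, if the arm or the gripper's body presses on something with over 40 N, if the wrist force passes 120 N, or if a joint passes its speed limit or range.

## Working session

There is one attempt and no reset: what is moved stays moved. The work goes in short steps, Python scripts to look and compute and a tool call to move; the robot and the scene stay as the last step left them, time stands still between calls to the robot, and variables do not carry over. Pictures are saved under pics/ and viewed, at most 14 in all, crops included, and the job is handed in when it is done.

Besides the shell and the picture viewer there is one more tool, called in YAML: its name, and indented under it one key for each argument. send_rows: Moves the arm, as the interface text tells. Its arguments: {"type":"object","properties":{"grip":{"type":"array"},"translation":{"type":"array"},"turn":{"type":"array"},"force":{"type":"number"}},"required":["grip","translation","turn"]}

```bash
mkdir -p pics; ls; cat > h.py <<'E'
import numpy as np, cv2
from scipy.spatial.transform import Rotation as R
from cell import r
def shot(n,f=None):
    c=r.read_camera(n)
    if f: cv2.imwrite('pics/'+f,c['pixels'][:,:,::-1])
    return c
def cloud(c,mask=None):
    """world points of the (masked) pixels with depth"""
    d=c['depth']; m=d>0
    if mask is not None: m&=mask
    v,u=np.nonzero(m)
    if len(v)==0: return np.zeros((0,3))
    p=cv2.undistortPoints(np.c_[u,v].astype(np.float32)[:,None],np.array(c['camera_matrix']),np.array(c['distortion']))[:,0]
    z=d[v,u][:,None]
    Rm=np.array(c['rotation']); 
    if Rm.shape!=(3,3): Rm=R.from_quat(Rm).as_matrix()
    return np.hstack([p*z,z])@Rm.T+np.array(c['eye'])
E
python3 - <<'E'
from h import *
s=r.sense(); print({k:np.round(v,3) for k,v in s.items()})
for n in['top','side']:
    c=shot(n,n+'0.png'); print(n,np.round(c['eye'],3),np.round(c['rotation'],2).tolist(),np.round(c['camera_matrix'],0).tolist())
    for l in ['panel','hook','ring','tray','oiler','caliper','punch','vblock','strap','drift','tkey','stepblock']:
        for o in r.outline_of(n,l)[:2]:
            p=cloud(c,o['region']); 
            if len(p)<5: print(l,'nopts');continue
            hi=p[p[:,2]>np.percentile(p[:,2],50)]
            (cx,cy),wh,a=cv2.minAreaRect(p[:,:2].astype(np.float32))
            print(l,round(o['p'],2),np.round(o['pixel']),len(p),'med',np.round(np.median(p,0),3),'rect',np.round([cx,cy,*wh,a],3),'z',np.round(np.percentile(p[:,2],[5,95]),3))
E
```

```text
pics
{'time': np.float64(0.0), 'qpos': array([ 1.267,  0.468, -0.012,  1.604,  0.006,  1.071, -0.056]), 'joint_vel': array([-0.002, -0.001, -0.   ,  0.001, -0.   ,  0.003, -0.   ]), 'tau': array([ 0.0000e+00, -5.3239e+01,  2.2000e-02, -2.5131e+01,  1.1000e-02,
        8.0000e-03, -0.0000e+00]), 'eef_pos': array([ 0.167, -0.627,  0.23 ]), 'eef_rot': array([ 0.992,  0.13 , -0.   , -0.001]), 'wrist_force': array([-0.3  ,  0.287,  0.291]), 'ft_torque': array([ 0.016, -0.003,  0.037]), 'grasp_force': np.float64(0.0), 'opening': np.float64(0.086)}
top [0.434 0.064 1.032] [0.77, -0.63, 0.06, -0.08] [[351.0, 0.0, 255.0], [0.0, 351.0, 189.0], [0.0, 0.0, 1.0]]
panel 0.81 [124. 200.] 3886 med [0.522 0.452 0.137] rect [ 0.533  0.483  0.17   0.281 81.175] z [0.011 0.21 ]
hook 0.8 [119. 195.] 319 med [0.516 0.416 0.206] rect [5.3100e-01 4.3300e-01 5.8000e-02 1.1900e-01 7.3181e+01] z [0.192 0.245]
ring 0.78 [224. 229.] 544 med [0.518 0.206 0.016] rect [ 0.522  0.208  0.1    0.105 13.273] z [0.001 0.019]
tray 0.67 [381. 244.] 7502 med [ 0.558 -0.281  0.005] rect [ 0.565 -0.283  0.289  0.238  6.065] 
[... 1602 characters left out ...]
.007] rect [ 7.5100e-01 -1.9500e-01  1.5900e-01  2.9000e-02  8.7267e+01] z [0.002 0.012]
vblock 0.68 [244. 231.] 570 med [0.628 0.109 0.027] rect [6.5000e-01 9.4000e-02 5.2000e-02 1.0600e-01 8.3209e+01] z [0.004 0.038]
strap 0.89 [327. 217.] 369 med [ 0.474 -0.07   0.012] rect [ 0.476 -0.084  0.113  0.054  8.632] z [0.003 0.015]
drift 0.72 [298. 254.] 503 med [0.468 0.109 0.015] rect [4.7600e-01 9.3000e-02 4.0000e-02 1.3300e-01 8.9535e+01] z [0.001 0.019]
tkey 0.68 [314. 236.] 359 med [0.474 0.018 0.015] rect [4.7100e-01 8.0000e-03 9.4000e-02 5.7000e-02 2.8334e+01] z [0.002 0.019]
tkey 0.63 [266. 173.] 217 med [ 0.75  -0.187  0.004] rect [ 0.753 -0.197  0.033  0.167  3.751] z [-0.002  0.012]
```

View pics/top0.png

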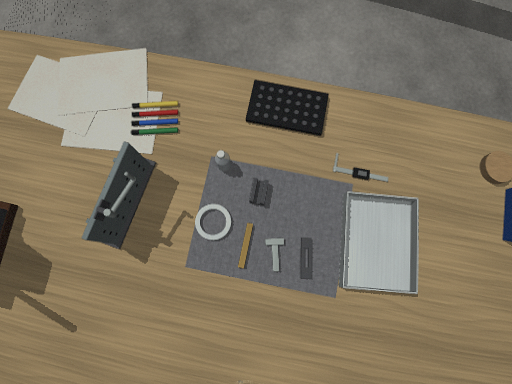

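View pics/side0.png

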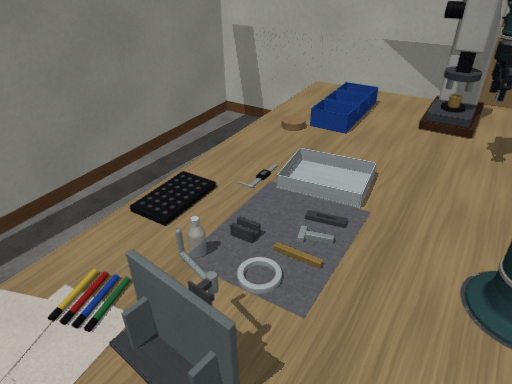

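```bash
python3 - <<'E'
from h import *
P=[]
for n in['top','side']:
    c=shot(n); p=cloud(c); P.append(p)
p=np.vstack(P)
q=p[(p[:,2]>0.19)&(p[:,1]>0.28)&(p[:,1]<.65)&(p[:,0]>.3)&(p[:,0]<.8)]
for lo,hi in[(.19,.2),(.2,.215),(.215,.235),(.235,.27)]:
    k=q[(q[:,2]>lo)&(q[:,2]<hi)]; 
    if len(k): print(lo,len(k),np.round(cv2.minAreaRect(k[:,:2].astype(np.float32)),3) if 0 else cv2.minAreaRect(k[:,:2].astype(np.float32)),np.round(np.median(k,0),3))
# panel front face: points 0.05..0.17 side camera
c=shot('side');o=r.outline_of('side','panel')[0]['region'];f=cloud(c,o)
f=f[(f[:,2]>.05)&(f[:,2]<.17)&(f[:,1]>.35)&(f[:,1]<.6)]
print(len(f));best=None
rng=np.random.default_rng(0)
for _ in range(500):
    a,b=f[rng.choice(len(f),2)][:,:2];d=b-a;L=np.hypot(*d)
    if L<.05: continue
    nn=np.array([-d[1],d[0]])/L;s=abs((f[:,:2]-a)@nn)<.002
    if best is None or s.sum()>best.sum(): best=s
g=f[best];m=g.mean(0);u,s,vt=np.linalg.svd(g[:,:2]-m[:2],full_matrices=False)
t=(g[:,:2]-m[:2])@vt[0];print(best.sum(),m,vt[0],m[:2]+vt[0]*t.min(),m[:2]+vt[0]*t.max())
E
```

```text
0.19 1683 ((0.52602618932724, 0.4343673586845398), (0.07044849544763565, 0.2611418664455414), 81.9980239868164) [0.511 0.461 0.199]
0.2 1399 ((0.5254561305046082, 0.4334178864955902), (0.07000729441642761, 0.25900998711586), 81.74861907958984) [0.504 0.453 0.202]
0.215 389 ((0.5143212676048279, 0.43012577295303345), (0.04238954186439514, 0.13231222331523895), 73.51005554199219) [0.478 0.436 0.219]
0.235 87 ((0.5687156915664673, 0.39721131324768066), (0.009589952416718006, 0.01030753180384636), 79.39873504638672) [0.567 0.398 0.248]
5173
3536 [0.51378503 0.47017186 0.11713584] [-0.99055974  0.13708175] [0.65892724 0.45008589] [0.4004886  0.48585075]
```

Drift, tkey, strap and vblock are on the mat. The networks find no punch or stepblock, and I can't see either one. The hook lies nearly flat with its prong at about (0.567, 0.398), so it swings about a hinge near (0.472, 0.43) and ends with the tip at about (0.458, 0.330).

```bash
cat >> h.py <<'E'
def pose(x,y,z,yaw):
    return np.array([x,y,z]),R.from_euler('z',yaw,degrees=True)*R.from_quat([1,0,0,0])
def plan(goals,step=30):
    """goals: (x,y,z,yaw deg) in turn; prints rows in tool axes"""
    s=r.sense();p=np.array(s['eef_pos']);q=R.from_quat(s['eef_rot'])
    print('now',np.round(p,4),'yaw',np.round(np.degrees(np.arctan2(*q.as_matrix()[1::-1,0])),1))
    for g in goals:
        st=g[4] if len(g)>4 else step
        gp,gq=pose(*g[:4]); w=(q.inv()*gq).as_rotvec(degrees=True)
        n=max(1,int(np.ceil(max(np.linalg.norm(gp-p)/st*1000,np.abs(w).max()/6.5))))
        T=[];W=[]
        for i in range(n):
            k=n-i
            t=np.round(q.inv().apply((gp-p)/k)*1000,0 if st>8 else 1); w=np.round((q.inv()*gq).as_rotvec(degrees=True)/k,1)
            T.append(t.tolist());W.append(w.tolist())
            p=p+q.apply(t/1000);q=q*R.from_rotvec(w,degrees=True)
        print('->',g,n)
        for i in range(0,n,8): print('  T',T[i:i+8],'W',W[i:i+8])
E
python3 - <<'E'
from h import *
plan([(.168,-.628,.30,-8),(.55,-.2,.30,-8,40),(.567,.398,.30,-8,40),(.567,.398,.23,-8)])
E
```

```text
now [ 0.1676 -0.6281  0.2313] yaw 14.9
-> (0.168, -0.628, 0.3, -8) 4
  T [[0.0, 0.0, -17.0], [0.0, 0.0, -17.0], [0.0, -0.0, -17.0], [0.0, -0.0, -18.0]] W [[0.0, 0.0, 5.7], [0.0, 0.0, 5.7], [0.0, 0.0, 5.8], [0.0, 0.0, 5.7]]
-> (0.55, -0.2, 0.3, -8, 40) 15
  T [[21.0, -32.0, 0.0], [21.0, -32.0, 0.0], [21.0, -32.0, 0.0], [21.0, -32.0, 0.0], [21.0, -32.0, 0.0], [21.0, -32.0, 0.0], [21.0, -32.0, 0.0], [22.0, -32.0, 0.0]] W [[0.0, 0.0, 0.0], [0.0, 0.0, 0.0], [0.0, 0.0, 0.0], [0.0, 0.0, 0.0], [0.0, 0.0, 0.0], [0.0, 0.0, 0.0], [0.0, 0.0, 0.0], [0.0, 0.0, 0.0]]
  T [[21.0, -32.0, 0.0], [22.0, -31.0, 0.0], [21.0, -32.0, 0.0], [22.0, -31.0, 0.0], [21.0, -32.0, 0.0], [22.0, -31.0, 0.0], [21.0, -32.0, 0.0]] W [[0.0, 0.0, 0.0], [0.0, 0.0, 0.0], [0.0, 0.0, 0.0], [0.0, 0.0, 0.0], [0.0, 0.0, 0.0], [0.0, 0.0, 0.0], [0.0, 0.0, 0.0]]
-> (0.567, 0.398, 0.3, -8, 40) 15
  T [[-4.0, -40.0, 0.0], [-4.0, -40.0, 0.0], [-4.0, -40.0, 0.0], [-4.0, -40.0, 0.0], [-5.0, -39.0, 0.0], [-4.0, -40.0, 0.0], [-5.0, -39.0, 0.0], [-4.0, -40.0, 0.0]] W [[0.0, 0.0, 0.0], [0.0, 0.0, 0.0], [0.0, 0.0, 0.0], [0.0, 0.0, 0.0], [0.0, 0.0, 0.0], [0.0, 0.0, 0.0], [0.0, 0.0, 0.0], [0.0, 0.0, 0.0]]
  T [[-5.0, -39.0, 0.0], [-4.0, -40.0, 0.0], [-5.0, -39.0, 0.0], [-4.0, -40.0, 0.0], [-5.0, -39.0, 0.0], [-4.0, -40.0, 0.0], [-5.0, -39.0, 0.0]] W [[0.0, 0.0, 0.0], [0.0, 0.0, 0.0], [0.0, 0.0, 0.0], [0.0, 0.0, 0.0], [0.0, 0.0, 0.0], [0.0, 0.0, 0.0], [0.0, 0.0, 0.0]]
-> (0.567, 0.398, 0.23, -8) 3
  T [[0.0, -0.0, 23.0], [0.0, -0.0, 24.0], [0.0, -0.0, 23.0]] W [[0.0, 0.0, 0.0], [0.0, 0.0, 0.0], [0.0, 0.0, 0.0]]
```

send_rows:
  grip: [0,0,0,0]
  translation:
    - [0,0,-17]
    - [0,0,-17]
    - [0,0,-17]
    - [0,0,-18]
  turn:
    - [0,0,5.7]
    - [0,0,5.7]
    - [0,0,5.8]
    - [0,0,5.7]

```text
time: 1.83
eef_pos: [0.1675, -0.6278, 0.3008]
eef_rot: [0.997, -0.072, -0.0, -0.0]
wrist_force: [0.1, 0.4, -0.2]
opening: 0.0855
grasp_force: 0.0
```

send_rows:
  grip: [0,0,0,0,0,0,0,0]
  translation:
    - [21,-32,0]
    - [21,-32,0]
    - [21,-32,0]
    - [21,-32,0]
    - [21,-32,0]
    - [21,-32,0]
    - [21,-32,0]
    - [22,-32,0]
  turn:
    - [0,0,0]
    - [0,0,0]
    - [0,0,0]
    - [0,0,0]
    - [0,0,0]
    - [0,0,0]
    - [0,0,0]
    - [0,0,0]

```text
time: 2.5
eef_pos: [0.3712, -0.3964, 0.3006]
eef_rot: [0.998, -0.07, 0.0, 0.0]
wrist_force: [0.3, -0.8, -0.8]
opening: 0.0854
grasp_force: 0.0
```

send_rows:
  grip: [0,0,0,0,0,0,0]
  translation:
    - [21,-32,0]
    - [22,-31,0]
    - [21,-32,0]
    - [22,-31,0]
    - [21,-32,0]
    - [22,-31,0]
    - [21,-32,0]
  turn:
    - [0,0,0]
    - [0,0,0]
    - [0,0,0]
    - [0,0,0]
    - [0,0,0]
    - [0,0,0]
    - [0,0,0]

```text
time: 3.08
eef_pos: [0.5506, -0.1985, 0.3005]
eef_rot: [0.998, -0.07, 0.0, 0.0]
wrist_force: [0.3, -0.2, -0.1]
opening: 0.0853
grasp_force: 0.0
```

send_rows:
  grip: [0,0,0,0,0,0,0,0]
  translation:
    - [-4,-40,0]
    - [-4,-40,0]
    - [-4,-40,0]
    - [-4,-40,0]
    - [-5,-39,0]
    - [-4,-40,0]
    - [-5,-39,0]
    - [-4,-40,0]
  turn:
    - [0,0,0]
    - [0,0,0]
    - [0,0,0]
    - [0,0,0]
    - [0,0,0]
    - [0,0,0]
    - [0,0,0]
    - [0,0,0]

```text
time: 3.75
eef_pos: [0.5596, 0.1215, 0.3006]
eef_rot: [0.998, -0.07, 0.0, 0.0]
wrist_force: [1.0, 0.1, 0.0]
opening: 0.0857
grasp_force: 0.0
```

send_rows:
  grip: [0,0,0,0,0,0]
  translation:
    - [-5,-39,0]
    - [-4,-40,0]
    - [-5,-39,0]
    - [-4,-40,0]
    - [-5,-39,0]
    - [-4,-30,0]
  turn:
    - [0,0,0]
    - [0,0,0]
    - [0,0,0]
    - [0,0,0]
    - [0,0,0]
    - [0,0,0]

```text
time: 4.25
eef_pos: [0.5637, 0.352, 0.3002]
eef_rot: [0.998, -0.068, -0.0, -0.001]
wrist_force: [-0.0, -0.2, -0.1]
opening: 0.0855
grasp_force: 0.0
```

```bash
python3 - <<'E'
from h import *
c=shot('wrist','w1.png')
for o in r.outline_of('wrist','hook')[:1]:
    p=cloud(c,o['region']); q=p[p[:,2]>.235]; print(o['p'],len(p),len(q),np.median(q,0),q.min(0),q.max(0))
c=shot('side');p=cloud(c);q=p[(p[:,2]>.225)&(p[:,2]<.258)&(abs(p[:,0]-.567)<.03)&(abs(p[:,1]-.398)<.03)];print(len(q),np.median(q,0),q.min(0),q.max(0))
plan([(.567,.398,.30,-8),(.567,.398,.23,-8)])
E
```

```text
0.72 2209 282 [0.5736338  0.39420711 0.25130229] [0.56710413 0.39078254 0.23524645] [0.57643788 0.39971752 0.25584036]
83 [0.56624324 0.39911373 0.24234492] [0.56306164 0.39268042 0.22505982] [0.57238004 0.40184597 0.2547961 ]
now [0.563  0.3518 0.2997] yaw -7.7
-> (0.567, 0.398, 0.3, -8) 2
  T [[-1.0, -23.0, -0.0], [-1.0, -23.0, -0.0]] W [[-0.0, 0.0, 0.2], [-0.1, 0.1, 0.1]]
-> (0.567, 0.398, 0.23, -8) 3
  T [[-0.0, -0.0, 23.0], [-0.0, -0.0, 23.0], [-0.0, -0.0, 24.0]] W [[0.0, -0.0, 0.0], [0.0, -0.0, 0.0], [0.0, -0.0, 0.0]]
```

View pics/w1.png

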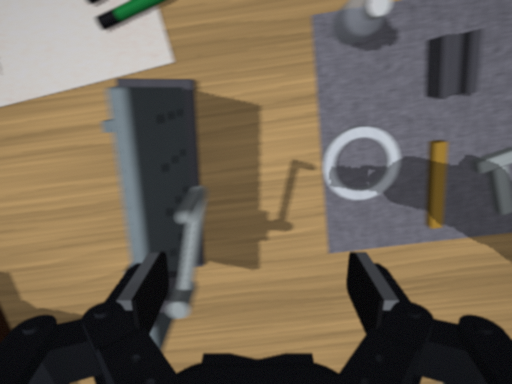

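The wrist picture shows the prong top at about (180, 300), next to the left finger. Both cameras put it near (0.569, 0.397). I'll go over it, lower and pinch.

send_rows:
  grip: [0,0,0,0,0,0]
  translation:
    - [0,-22,0]
    - [0,-23,0]
    - [0,0,24]
    - [0,0,24]
    - [0,0,22]
    - [0,0,0]
  turn:
    - [0,0,0]
    - [0,0,0]
    - [0,0,0]
    - [0,0,0]
    - [0,0,0]
    - [0,0,0]

```text
time: 4.9
eef_pos: [0.5697, 0.3892, 0.225]
eef_rot: [0.998, -0.07, -0.003, 0.003]
wrist_force: [-0.1, -1.1, -0.4]
opening: 0.0853
grasp_force: 0.0
```

send_rows:
  grip: [255,255,255,255,255,255,255,255]
  translation:
    - [0,0,0]
    - [0,0,0]
    - [0,0,0]
    - [0,0,0]
    - [0,0,0]
    - [0,0,0]
    - [0,0,0]
    - [0,0,0]
  turn:
    - [0,0,0]
    - [0,0,0]
    - [0,0,0]
    - [0,0,0]
    - [0,0,0]
    - [0,0,0]
    - [0,0,0]
    - [0,0,0]
  force: 20

```text
time: 5.57
eef_pos: [0.5711, 0.3932, 0.2311]
eef_rot: [0.998, -0.069, 0.0, -0.0]
wrist_force: [-0.2, 0.1, 4.3]
opening: 0.0091
grasp_force: 21.0
```

```bash
python3 - <<'E'
from h import *
s=r.sense();print(s['opening'],s['grasp_force'],s['wrist_force'])
n=np.array([-.137,-.9906]);t=np.array([.9906,-.137]);h=np.array([.472,.4295])
p=s['eef_pos'][:2];th0=np.arctan2((p-h)@n,(p-h)@t);print('th0',th0,np.linalg.norm(p-h))
g=[]
for th in np.linspace(th0,1.55,9)[1:]: 
    e=h+.1*(np.cos(th)*t+np.sin(th)*n); g.append((*np.round(e,4),.23,-8,9))
plan(g)
E
```

```text
0.009081712758691098 21.038881838321686 [-0.2487661   0.12892585  4.30664112]
th0 0.21347855200171448 0.1054891280494978
now [0.5711 0.3932 0.2311] yaw -8.0
-> (np.float64(0.5589), np.float64(0.38), 0.23, -8, 9) 3
  T [[-3.0, 5.0, 0.0], [-4.0, 5.0, 1.0], [-3.0, 5.0, 0.0]] W [[-0.0, -0.0, 0.0], [-0.0, -0.0, 0.0], [-0.0, -0.0, 0.0]]
-> (np.float64(0.5494), np.float64(0.3662), 0.23, -8, 9) 2
  T [[-4.0, 7.0, 0.0], [-4.0, 8.0, 0.0]] W [[-0.0, -0.0, 0.0], [-0.0, -0.0, 0.0]]
-> (np.float64(0.5378), np.float64(0.3542), 0.23, -8, 9) 2
  T [[-5.0, 7.0, 0.0], [-5.0, 6.0, 0.0]] W [[-0.0, -0.0, 0.0], [-0.0, -0.0, 0.0]]
-> (np.float64(0.5244), np.float64(0.3443), 0.23, -8, 9) 2
  T [[-6.0, 6.0, 0.0], [-5.0, 6.0, 0.0]] W [[-0.0, -0.0, 0.0], [-0.0, -0.0, 0.0]]
-> (np.float64(0.5095), np.float64(0.3368), 0.23, -8, 9) 2
  T [[-7.0, 5.0, -0.0], [-7.0, 4.0, -0.0]] W [[-0.0, -0.0, 0.0], [-0.0, -0.0, 0.0]]
-> (np.float64(0.4936), np.float64(0.3319), 0.23, -8, 9) 2
  T [[-8.0, 4.0, -0.0], [-7.0, 3.0, -0.0]] W [[-0.0, -0.0, 0.0], [-0.0, -0.0, 0.0]]
-> (np.float64(0.477), np.float64(0.3296), 0.23, -8, 9) 2
  T [[-8.0, 3.0, -0.0], [-8.0, 2.0, -0.0]] W [[-0.0, -0.0, 0.0], [-0.0, -0.0, 0.0]]
-> (np.float64(0.4604), np.float64(0.3302), 0.23, -8, 9) 2
  T [[-8.0, 1.0, -0.0], [-9.0, 1.0, -0.0]] W [[-0.0, -0.0, 0.0], [-0.0, -0.0, 0.0]]
```

Pinched at 9 mm opening. Swinging along the arc.

send_rows:
  grip: [255,255,255,255,255,255,255]
  translation:
    - [-3,5,0]
    - [-4,5,0]
    - [-3,5,0]
    - [-4,7,0]
    - [-4,8,0]
    - [-5,7,0]
    - [-5,6,0]
  turn:
    - [0,0,0]
    - [0,0,0]
    - [0,0,0]
    - [0,0,0]
    - [0,0,0]
    - [0,0,0]
    - [0,0,0]

```text
time: 6.15
eef_pos: [0.5391, 0.3521, 0.2311]
eef_rot: [0.997, -0.071, 0.002, 0.0]
wrist_force: [5.1, -2.1, 3.9]
opening: 0.0089
grasp_force: 21.1
```

send_rows:
  grip: [255,255,255,255,255,255]
  translation:
    - [-6,6,0]
    - [-5,6,0]
    - [-7,5,0]
    - [-7,4,0]
    - [-8,4,0]
    - [-7,3,0]
  turn:
    - [0,0,0]
    - [0,0,0]
    - [0,0,0]
    - [0,0,0]
    - [0,0,0]
    - [0,0,0]

```text
time: 6.65
eef_pos: [0.4934, 0.3315, 0.2309]
eef_rot: [0.998, -0.07, 0.001, 0.0]
wrist_force: [2.7, -1.7, 6.5]
opening: 0.009
grasp_force: 21.3
```

send_rows:
  grip: [255,255,255,255,255]
  translation:
    - [-8,3,0]
    - [-8,2,0]
    - [-8,1,0]
    - [-7,1,0]
    - [0,0,0]
  turn:
    - [0,0,0]
    - [0,0,0]
    - [0,0,0]
    - [0,0,0]
    - [0,0,0]

```text
time: 7.07
eef_pos: [0.4599, 0.3301, 0.2309]
eef_rot: [0.998, -0.068, -0.0, -0.0]
wrist_force: [-0.3, -1.0, 6.3]
opening: 0.009
grasp_force: 21.3
```

```bash
python3 - <<'E'
from h import *
for n in['top','side']:
    c=shot(n)
    for o in r.outline_of(n,'hook')[:1]:
        p=cloud(c,o['region']); q=p[(p[:,2]>.185)&(p[:,2]<.21)&(p[:,1]<.42)];print(n,o['p'],len(q))
        if len(q)>10: print(cv2.fitLine(q[:,:2].astype(np.float32),cv2.DIST_HUBER,0,.01,.01).ravel())
E
```

```text
side 0.56 318
[0.11392927 0.99348885 0.4677199  0.39104515]
```

send_rows:
  grip: [200,150,150,150,150,150,150,150]
  translation:
    - [0,0,0]
    - [0,0,0]
    - [0,0,0]
    - [0,0,-20]
    - [0,0,-30]
    - [0,0,-30]
    - [0,20,0]
    - [0,30,0]
  turn:
    - [0,0,0]
    - [0,0,0]
    - [0,0,0]
    - [0,0,0]
    - [0,0,0]
    - [0,0,0]
    - [0,0,0]
    - [0,0,0]

```text
time: 7.93
eef_pos: [0.4546, 0.2827, 0.3116]
eef_rot: [0.998, -0.067, 0.001, -0.002]
wrist_force: [0.0, -0.7, -0.9]
opening: 0.0351
grasp_force: 0.0
```

send_rows:
  grip: [130,130,130,130,130,130]
  translation:
    - [6,35,0]
    - [6,35,0]
    - [6,35,0]
    - [6,35,0]
    - [6,35,0]
    - [0,0,0]
  turn:
    - [0,0,0]
    - [0,0,0]
    - [0,0,0]
    - [0,0,0]
    - [0,0,0]
    - [0,0,0]

```text
time: 8.43
eef_pos: [0.4605, 0.095, 0.3096]
eef_rot: [0.997, -0.074, -0.001, 0.002]
wrist_force: [0.1, -0.7, -0.8]
opening: 0.0418
grasp_force: 0.0
```

```bash
python3 - <<'E'
from h import *
def circ(p):
    q=p[(p[:,2]>.011)&(p[:,2]<.022)][:,:2]
    (cx,cy),rad=cv2.minEnclosingCircle(q.astype(np.float32))
    from scipy.optimize import least_squares
    s=least_squares(lambda a:np.maximum(0,abs(np.hypot(*(q-a).T)-.0455)-.0075),[np.median(q[:,0]),np.median(q[:,1])],loss='soft_l1',f_scale=.002)
    return np.round([cx,cy,rad,*s.x],4)
h=None
for n in['wrist','side','top']:
    c=shot(n,'w2.png' if n=='wrist' else None)
    for o in r.outline_of(n,'ring')[:1]: print(n,o['p'],o['region'].sum(),circ(cloud(c,o['region'])))
    for o in r.outline_of(n,'hook')[:1]:
        p=cloud(c,o['region']); q=p[(p[:,2]>.185)&(p[:,2]<.21)&(p[:,1]<.42)];print(n,o['p'],len(q))
        if len(q)>10: print(cv2.fitLine(q[:,:2].astype(np.float32),cv2.DIST_HUBER,0,.01,.01).ravel())
        q=p[p[:,2]>.225]; 
        if len(q): print('prong',q.min(0),q.max(0))
print(r.sense()['eef_pos'],r.sense()['opening'])
E
```

```text
wrist 0.82 2617 [0.5246 0.2067 0.0532 0.5242 0.2067]
side 0.92 298
[0.11142879 0.99377245 0.46553877 0.3747508 ]
prong [0.45869685 0.32781211 0.2250108 ] [0.46847615 0.33636395 0.25406498]
top 0.76 151
[0.10829207 0.9941191  0.4712789  0.38116255]
prong [0.46136184 0.3248     0.22500182] [0.48454482 0.4292999  0.25661971]
[0.46040382 0.10349097 0.31011349] 0.04182891417572857
```

View pics/w2.png

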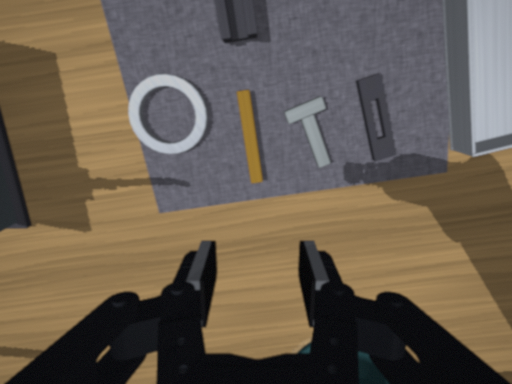

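The wrist picture shows the ring at (168, 114), clear of the drift at (250, 137). The hook stands out square, with its prong at (0.4635, 0.331). I'll grip the ring's outboard rim at (0.518, 0.163).

```bash
python3 - <<'E'
from h import *
plan([(.518,.163,.20,-6.5,35),(.518,.163,.05,-6.5,30)])
E
```

```text
now [0.4604 0.1035 0.3101] yaw -7.8
-> (0.518, 0.163, 0.2, -6.5, 35) 4
  T [[12.0, -17.0, 28.0], [12.0, -17.0, 27.0], [13.0, -16.0, 28.0], [13.0, -16.0, 27.0]] W [[-0.0, 0.0, -0.3], [-0.0, 0.0, -0.3], [-0.0, 0.0, -0.4], [-0.0, 0.0, -0.3]]
-> (0.518, 0.163, 0.05, -6.5, 30) 6
  T [[-0.0, -0.0, 25.0], [-0.0, -0.0, 25.0], [-0.0, -0.0, 25.0], [-0.0, -0.0, 25.0], [-0.0, -0.0, 25.0], [-0.0, -0.0, 25.0]] W [[-0.0, 0.0, -0.0], [-0.0, 0.0, -0.0], [-0.0, 0.0, -0.0], [-0.0, 0.0, -0.0], [-0.0, 0.0, -0.0], [-0.0, 0.0, -0.0]]
```

send_rows:
  grip: [130,130,130,130,130,130,130,130]
  translation:
    - [12,-17,28]
    - [12,-17,27]
    - [13,-16,28]
    - [13,-16,27]
    - [0,0,25]
    - [0,0,25]
    - [0,0,25]
    - [0,0,25]
  turn:
    - [0,0,-0.3]
    - [0,0,-0.3]
    - [0,0,-0.4]
    - [0,0,-0.3]
    - [0,0,0]
    - [0,0,0]
    - [0,0,0]
    - [0,0,0]

```text
time: 9.55
eef_pos: [0.5186, 0.1622, 0.0988]
eef_rot: [0.998, -0.057, -0.0, -0.0]
wrist_force: [-0.2, -0.3, -0.5]
opening: 0.0415
grasp_force: 0.0
```

send_rows:
  grip: [130,130,130,130]
  translation:
    - [0,0,25]
    - [0,0,20]
    - [0,0,0]
    - [0,0,0]
  turn:
    - [0,0,0]
    - [0,0,0]
    - [0,0,0]
    - [0,0,0]

```text
time: 9.88
eef_pos: [0.518, 0.1618, 0.0545]
eef_rot: [0.998, -0.058, -0.001, 0.0]
wrist_force: [-0.1, 0.2, 0.3]
opening: 0.042
grasp_force: 0.0
```

```bash
python3 - <<'E'
from h import *
from scipy.optimize import least_squares
c=shot('side')
q=cloud(c,r.outline_of('side','ring')[0]['region']);q=q[(q[:,2]>.011)&(q[:,2]<.022)][:,:2]
print(least_squares(lambda a:np.maximum(0,abs(np.hypot(*(q-a).T)-.0455)-.0075),[.523,.208],loss='soft_l1',f_scale=.002).x)
plan([(.518,.163,.02,-6.5,30),(.518,.163,.005,-6.5,8)])
E
```

```text
[0.52122013 0.209061  ]
now [0.5196 0.1621 0.0564] yaw -6.6
-> (0.518, 0.163, 0.02, -6.5, 30) 2
  T [[-1.0, -0.0, 18.0], [-1.0, -1.0, 18.0]] W [[-0.0, -0.0, -0.1], [-0.1, -0.1, -0.0]]
-> (0.518, 0.163, 0.005, -6.5, 8) 2
  T [[0.1, 0.2, 7.7], [0.2, 0.1, 7.7]] W [[0.0, 0.0, -0.0], [0.0, 0.0, -0.0]]
```

send_rows:
  grip: [130,130,130,130,130]
  translation:
    - [-1,0,18]
    - [-1,-1,18]
    - [0,0,8]
    - [0,0,6]
    - [0,0,0]
  turn:
    - [0,0,0]
    - [0,0,0]
    - [0,0,0]
    - [0,0,0]
    - [0,0,0]

```text
time: 10.4
eef_pos: [0.517, 0.1626, 0.0053]
eef_rot: [0.998, -0.058, -0.0, 0.0]
wrist_force: [-0.5, -0.2, 0.0]
opening: 0.0418
grasp_force: 0.0
```

send_rows:
  grip: [255,255,255,255,255,255]
  translation:
    - [0,0,0]
    - [0,0,0]
    - [0,0,0]
    - [0,0,0]
    - [0,0,0]
    - [0,0,0]
  turn:
    - [0,0,0]
    - [0,0,0]
    - [0,0,0]
    - [0,0,0]
    - [0,0,0]
    - [0,0,0]
  force: 60

```text
time: 10.9
eef_pos: [0.5177, 0.1628, 0.0064]
eef_rot: [0.998, -0.058, 0.001, -0.0]
wrist_force: [-0.9, -0.8, 6.5]
opening: 0.0127
grasp_force: 56.5
```

send_rows:
  grip: [255,255,255,255,255,255,255,255]
  translation:
    - [0,0,-15]
    - [0,0,-25]
    - [0,0,-35]
    - [0,0,-40]
    - [0,0,-40]
    - [0,0,-40]
    - [0,0,-40]
    - [0,0,-40]
  turn:
    - [0,0,0]
    - [0,0,0]
    - [0,0,0]
    - [0,0,0]
    - [0,0,0]
    - [0,0,0]
    - [0,0,0]
    - [0,0,0]

```text
time: 11.57
eef_pos: [0.5161, 0.1623, 0.2824]
eef_rot: [0.998, -0.058, 0.0, 0.0]
wrist_force: [1.0, 0.6, -1.2]
opening: 0.0125
grasp_force: 56.3
```

send_rows:
  grip: [255,255]
  translation:
    - [0,0,-15]
    - [0,0,0]
  turn:
    - [0,0,0]
    - [0,0,0]

```text
time: 11.73
eef_pos: [0.5189, 0.1634, 0.3004]
eef_rot: [0.998, -0.058, 0.004, -0.001]
wrist_force: [0.5, 0.8, -1.4]
opening: 0.0126
grasp_force: 56.3
```

```bash
cat > ringfit.py <<'E'
from h import *
from scipy.optimize import least_squares
e=np.array(r.sense()['eef_pos']);print(e,r.sense()['opening'],r.sense()['wrist_force'])
for n in['side','top']:
    c=shot(n)
    for o in r.outline_of(n,'ring')[:1]:
        p=cloud(c,o['region']);p=p[abs(p[:,2]-e[2])<.03]
        if len(p)<50: print(n,len(p));continue
        z=np.percentile(p[:,2],95); q=p[p[:,2]>z-.012]
        A=np.c_[q[:,:2]-q[:,:2].mean(0),np.ones(len(q))];co=np.linalg.lstsq(A,q[:,2],rcond=None)[0]
        q=q[:,:2];s=least_squares(lambda a:np.maximum(0,abs(np.hypot(*(q-a).T)-.0455)-.0075),q.mean(0),loss='soft_l1',f_scale=.002)
        print(n,o['p'],len(q),'z',z,'slope',co[:2],'centre',s.x,'rel tcp',s.x-e[:2])
    for o in r.outline_of(n,'hook')[:1]:
        p=cloud(c,o['region']); q=p[(p[:,2]>.225)&(p[:,1]<.36)]
        if len(q): print(n,'prong',q.min(0),q.max(0))
E
python3 ringfit.py
```

```text
[0.51885523 0.16344142 0.30037001] 0.01259268641458583 [ 0.46054218  0.76301493 -1.43623713]
side 0
side prong [0.47185223 0.19127254 0.29301737] [0.47455211 0.20789944 0.29800896]
top 0
top prong [0.46138818 0.32400974 0.22750063] [0.47095092 0.33352725 0.2563763 ]
```

```bash
python3 - <<'E'
from h import *
c=shot('side');t=shot('top');cv2.imwrite('pics/m3.png',cv2.resize(np.hstack([c['pixels'][120:384,100:420],t['pixels'][80:344,50:370]])[:,:,::-1],(800,330)))
for cc in(c,t):
    for o in r.outline_of('side' if cc is c else 'top','ring')[:2]: p=cloud(cc,o['region']);print(o['p'],o['pixel'],np.median(p,0))
E
```

```text
0.61 [240.9, 229.0] [0.63516968 0.1045773  0.02754921]
```

View pics/m3.png

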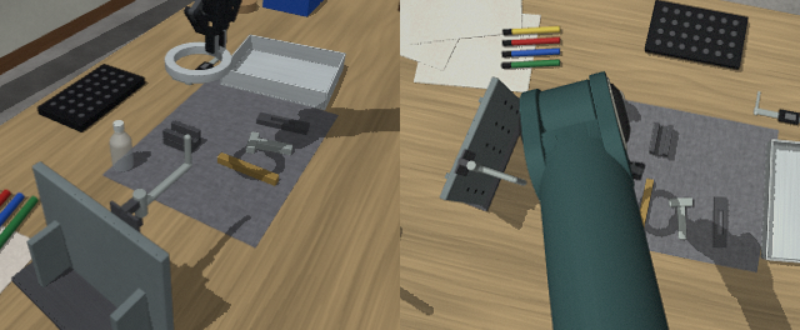

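The ring is held and looks level. I'll measure it straight from the side camera's point cloud.

```bash
cat > ringfit.py <<'E'
from h import *
from scipy.optimize import least_squares
s=r.sense();e=np.array(s['eef_pos']);print(e,s['opening'],s['grasp_force'])
p=cloud(shot('side'));g=e[:2]+.0455*np.array([.111,.9938])
d=np.hypot(*(p[:,:2]-g).T)
q=p[(d<.062)&(abs(p[:,2]-e[2])<.03)&(p[:,1]>e[1]+.012)]
print(len(q),np.percentile(q[:,2],[2,20,50,80,98]))
def res(a):
    n=np.array([a[3],a[4],1]);n/=np.linalg.norm(n);v=q-a[:3];h=v@n;rr=np.linalg.norm(v-np.outer(h,n),axis=1)
    x=np.abs(rr-.0455)-.0075;y=np.abs(h)-.008
    return np.where(np.maximum(x,y)>0,np.hypot(np.maximum(x,0),np.maximum(y,0)),np.maximum(x,y))
f=least_squares(res,[*g,np.median(q[:,2]),0,0],loss='soft_l1',f_scale=.002);print('mid centre',f.x.round(4),'rel',(f.x[:3]-e).round(4),'rms',np.sqrt(np.mean(res(f.x)**2)))
E
python3 ringfit.py
```

```text
[0.51659646 0.16253991 0.29439082] 0.012594621108193397 56.295097134425305
1009 [0.28846537 0.29424307 0.301695   0.30308809 0.3200613 ]
mid centre [0.5229 0.2081 0.2962 0.0065 0.0567] rel [0.0063 0.0455 0.0018] rms 0.004254189387378588
```

```bash
python3 - <<'E'
from h import *
plan([(.517,.1625,.305,-6.5),(.456,.257,.305,-6.5,22)])
E
```

```text
now [0.5167 0.1626 0.2946] yaw -6.7
-> (0.517, 0.1625, 0.305, -6.5) 1
  T [[0.0, 0.0, -10.0]] W [[0.0, 0.1, -0.2]]
-> (0.456, 0.257, 0.305, -6.5, 22) 6
  T [[-12.0, -15.0, -0.0], [-12.0, -14.0, -0.0], [-12.0, -15.0, -0.0], [-12.0, -14.0, -0.0], [-11.0, -15.0, -0.0], [-12.0, -14.0, -0.0]] W [[0.0, -0.0, 0.0], [0.0, -0.0, 0.0], [0.0, -0.0, 0.0], [0.0, -0.0, 0.0], [0.0, -0.0, 0.0], [0.0, -0.0, 0.0]]
```

send_rows:
  grip: [255,255,255,255,255,255,255,255]
  translation:
    - [0,0,-10]
    - [-12,-15,0]
    - [-12,-14,0]
    - [-12,-15,0]
    - [-12,-14,0]
    - [-11,-15,0]
    - [-12,-14,0]
    - [0,0,0]
  turn:
    - [0,0,0]
    - [0,0,0]
    - [0,0,0]
    - [0,0,0]
    - [0,0,0]
    - [0,0,0]
    - [0,0,0]
    - [0,0,0]

```text
time: 12.95
eef_pos: [0.4541, 0.2612, 0.3063]
eef_rot: [0.998, -0.055, -0.0, -0.001]
wrist_force: [-0.3, 0.0, -1.2]
opening: 0.0123
grasp_force: 56.4
```

```bash
python3 ringfit.py; python3 - <<'E'
from h import *
for n in['side','top']:
    c=shot(n,'m4.png' if n=='side' else None)
    p=cloud(c);q=p[(p[:,2]>.222)&(p[:,2]<.257)&(abs(p[:,0]-.465)<.02)&(abs(p[:,1]-.33)<.02)]
    if len(q): print(n,len(q),'prong',np.median(q,0),q.min(0),q.max(0))
E
```

```text
[0.45405652 0.2611802  0.30634786] 0.012256055725155198 56.41293334745569
1407 [0.30087139 0.30669113 0.31413822 0.31534552 0.33197435]
mid centre [0.46   0.3066 0.3079 0.0005 0.0336] rel [0.006  0.0455 0.0015] rms 0.004278774893435579
side 87 prong [0.46201559 0.33272815 0.24011095] [0.45915613 0.32634315 0.22213758] [0.46895506 0.33576971 0.25467468]
```

View pics/m4.png

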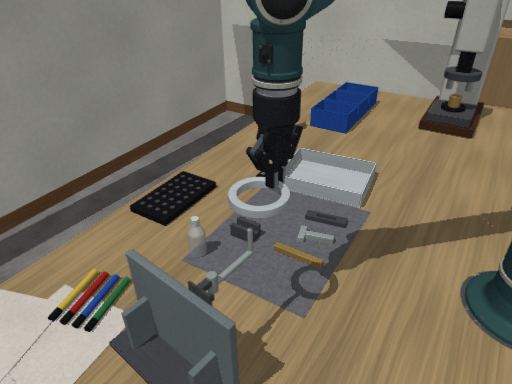

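The ring at about (258, 196) hovers over the prong at (250, 240), and the geometry says the prong is inside it. I'll shift 3 mm outward and let it down.

send_rows:
  grip: [255,255,255,255,255,255,255]
  translation:
    - [1,3,0]
    - [0,0,20]
    - [0,0,20]
    - [0,0,20]
    - [0,0,16]
    - [0,0,8]
    - [0,0,0]
  turn:
    - [0,0,0]
    - [0,0,0]
    - [0,0,0]
    - [0,0,0]
    - [0,0,0]
    - [0,0,0]
    - [0,0,0]

```text
time: 13.68
eef_pos: [0.4568, 0.2525, 0.2195]
eef_rot: [0.998, -0.059, -0.002, 0.001]
wrist_force: [0.7, -0.6, -1.3]
opening: 0.0123
grasp_force: 56.4
```

send_rows:
  grip: [255,255,255]
  translation:
    - [0,0,3]
    - [0,0,2]
    - [0,0,0]
  turn:
    - [0,0,0]
    - [0,0,0]
    - [0,0,0]

```text
time: 13.93
eef_pos: [0.4575, 0.2542, 0.2168]
eef_rot: [0.998, -0.058, 0.0, -0.0]
wrist_force: [-0.8, -0.1, -0.2]
opening: 0.0126
grasp_force: 56.3
```

```bash
python3 ringfit.py
```

```text
[0.45754136 0.25416379 0.21680428] 0.012633910862573577 56.30683278723154
1338 [0.20378584 0.21699538 0.22466517 0.2259938  0.24261238]
mid centre [0.4637 0.2993 0.2181 0.0012 0.0285] rel [0.0061 0.0451 0.0013] rms 0.00505240147017157
```

send_rows:
  grip: [255,255,255,255,255]
  translation:
    - [0,-2,0]
    - [0,0,2]
    - [0,0,1.5]
    - [0,0,0]
    - [0,0,0]
  turn:
    - [0,0,0]
    - [0,0,0]
    - [0,0,0]
    - [0,0,0]
    - [0,0,0]

```text
time: 14.4
eef_pos: [0.4573, 0.2561, 0.2127]
eef_rot: [0.998, -0.058, -0.0, 0.0]
wrist_force: [0.2, -1.0, -2.5]
opening: 0.0125
grasp_force: 56.3
```

```bash
python3 ringfit.py; python3 - <<'E'
from h import *
c=shot('side');print(r.sense()['wrist_force']);cv2.imwrite('pics/m5.png',cv2.resize(c['pixels'][130:330,130:380,::-1],None,fx=3,fy=3,interpolation=cv2.INTER_CUBIC))
E
```

```text
[0.45727039 0.25613807 0.21268883] 0.012500428851269375 56.33539850314264
1318 [0.20425837 0.21323425 0.22064133 0.22193105 0.23884106]
mid centre [0.4634 0.3013 0.214  0.0024 0.0217] rel [0.0062 0.0451 0.0013] rms 0.004976654859990041
[-0.08983841  0.32526648 -0.66622533]
```

View pics/m5.png

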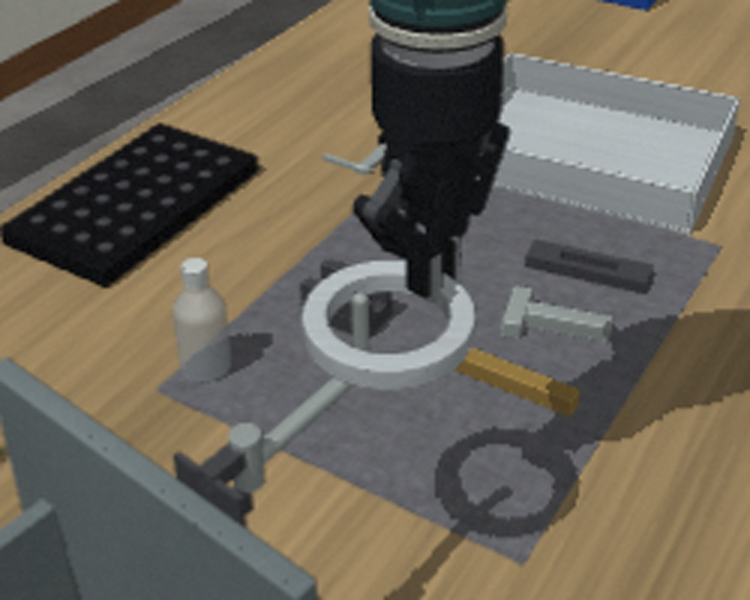

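The prong at (360, 320) in the crop stands inside the ring, and the ring's rear rim is over the bar. Releasing.

send_rows:
  grip: [130,130,130,130,130,130,130,130]
  translation:
    - [0,0,0]
    - [0,0,0]
    - [0,0,0]
    - [0,0,0]
    - [0,0,0]
    - [0,0,0]
    - [0,0,0]
    - [0,0,0]
  turn:
    - [0,0,0]
    - [0,0,0]
    - [0,0,0]
    - [0,0,0]
    - [0,0,0]
    - [0,0,0]
    - [0,0,0]
    - [0,0,0]

```text
time: 15.17
eef_pos: [0.4573, 0.2561, 0.2127]
eef_rot: [0.998, -0.058, -0.0, 0.0]
wrist_force: [0.1, 0.1, -0.8]
opening: 0.042
grasp_force: 0.0
```

```bash
python3 - <<'E'
from h import *
c=shot('side');cv2.imwrite('pics/m6.png',cv2.resize(c['pixels'][130:330,130:380,::-1],None,fx=2,fy=2,interpolation=cv2.INTER_CUBIC))
for o in r.outline_of('side','ring')[:2]:
    p=cloud(c,o['region']);print(o['p'],np.percentile(p,[3,50,97],axis=0))
E
```

```text
0.76 [[0.41462395 0.3314411  0.12407385]
 [0.45710349 0.3505732  0.18610287]
 [0.51032255 0.36148438 0.22085241]]
0.58 [[0.6782066  0.19943208 0.00179312]
 [0.69049206 0.22616375 0.05735535]
 [0.72295579 0.2374548  0.1090159 ]]
```

View pics/m6.png

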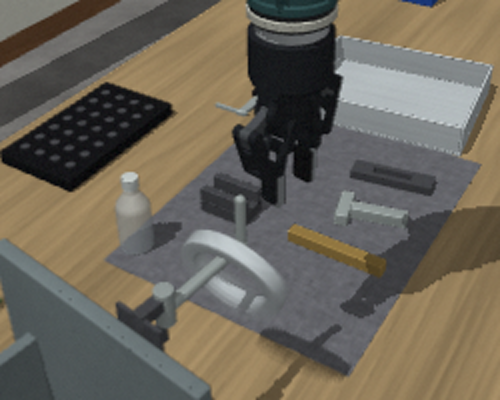

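The ring hangs on the bar inside the prong. I'll back off and re-locate the tools.

send_rows:
  grip: [100,100,100,100,100,100,100,100]
  translation:
    - [0,10,0]
    - [0,20,0]
    - [0,30,0]
    - [0,35,-10]
    - [0,35,-10]
    - [0,35,0]
    - [0,35,0]
    - [0,0,0]
  turn:
    - [0,0,0]
    - [0,0,0]
    - [0,0,0]
    - [0,0,0]
    - [0,0,0]
    - [0,0,0]
    - [0,0,0]
    - [0,0,0]

```text
time: 15.93
eef_pos: [0.433, 0.05, 0.2327]
eef_rot: [0.998, -0.063, -0.0, 0.002]
wrist_force: [-0.5, -1.0, -0.3]
opening: 0.0518
grasp_force: 0.0
```

```bash
cat > tools.py <<'E'
from h import *
import sys
H=dict(vblock=.038,strap=.014,drift=.018,tkey=.018)
def loc(cams=('top','side','wrist'),names=H):
    for n in cams:
        c=shot(n)
        for l in names:
            for o in r.outline_of(n,l)[:1]:
                p=cloud(c,o['region']);q=p[(p[:,2]>H[l]-.006)&(p[:,2]<H[l]+.008)]
                if len(q)<30: print(n,l,'few',len(q));continue
                m=np.median(q[:,:2],0);q=q[np.hypot(*(q[:,:2]-m).T)<.09]
                (cx,cy),(w,h),a=cv2.minAreaRect(q[:,:2].astype(np.float32))
                if w<h: a-=90;w,h=h,w
                print(n,l,round(o['p'],2),'c',np.round([cx,cy],4),'LxW',np.round([w,h],3),'yaw',round((a+90)%180-90,1),'med',np.round(m,3))
if __name__=='__main__':
    print(r.sense()['eef_pos']); loc(sys.argv[1].split(',') if len(sys.argv)>1 else ('top','side','wrist'))
E
python3 tools.py; python3 -c "
from h import *
c=shot('top')
o=r.outline_of('top','tray')[0];p=cloud(c,o['region']);q=p[(p[:,2]>.04)&(p[:,2]<.06)];print(o['p'],cv2.minAreaRect(q[:,:2].astype(np.float32)))"
```

```text
[0.43296553 0.05003345 0.2326661 ]
top vblock 0.71 c [0.6351 0.0952] LxW [0.07  0.044] yaw 0.3 med [0.634 0.105]
top strap 0.66 c [ 0.4769 -0.0752] LxW [0.113 0.03 ] yaw 10.0 med [ 0.492 -0.08 ]
top drift 0.59 c [0.5236 0.1009] LxW [0.032 0.017] yaw 11.4 med [0.523 0.102]
side vblock 0.71 c [0.632  0.0964] LxW [0.068 0.043] yaw 0.6 med [0.637 0.087]
side strap 0.57 c [ 0.4735 -0.0749] LxW [0.114 0.036] yaw 8.6 med [ 0.473 -0.072]
side drift 0.85 c [0.4734 0.1023] LxW [0.128 0.021] yaw 0.3 med [0.47  0.105]
side tkey 0.61 c [0.4668 0.0249] LxW [0.096 0.054] yaw -2.8 med [0.478 0.016]
wrist vblock few 12
wrist strap 0.7 c [ 0.4766 -0.0766] LxW [0.115 0.032] yaw 9.8 med [ 0.483 -0.075]
wrist drift 0.7 c [0.4767 0.1004] LxW [0.129 0.019] yaw -0.0 med [0.483 0.1  ]
wrist tkey 0.59 c [0.4673 0.0122] LxW [0.092 0.054] yaw 13.9 med [0.488 0.013]
0.62 ((0.5584001541137695, -0.2718053460121155), (0.2717289626598358, 0.2132832109928131), 6.593979358673096)
```

```bash
python3 - <<'E'
from h import *
plan([(.476,.101,.08,0,30),(.476,.101,.006,0,25)])
E
```

```text
now [0.4341 0.0575 0.2327] yaw -6.7
-> (0.476, 0.101, 0.08, 0, 30) 6
  T [[6.0, -8.0, 25.0], [6.0, -8.0, 26.0], [6.0, -8.0, 25.0], [7.0, -8.0, 26.0], [7.0, -7.0, 25.0], [7.0, -7.0, 26.0]] W [[0.0, 0.0, -1.1], [0.0, 0.0, -1.1], [0.0, 0.0, -1.1], [0.0, 0.0, -1.1], [0.0, 0.0, -1.1], [0.0, 0.0, -1.2]]
-> (0.476, 0.101, 0.006, 0, 25) 3
  T [[-0.0, -0.0, 25.0], [-0.0, -0.0, 24.0], [-0.0, -0.0, 25.0]] W [[0.0, 0.0, 0.0], [0.0, 0.0, 0.0], [0.0, 0.0, 0.0]]
```

send_rows:
  grip: [100,100,100,100,100,100,100]
  translation:
    - [6,-8,25]
    - [6,-8,26]
    - [6,-8,25]
    - [7,-8,26]
    - [7,-7,25]
    - [7,-7,26]
    - [0,0,0]
  turn:
    - [0,0,-1.1]
    - [0,0,-1.1]
    - [0,0,-1.1]
    - [0,0,-1.1]
    - [0,0,-1.1]
    - [0,0,-1.2]
    - [0,0,0]

```text
time: 17.37
eef_pos: [0.4744, 0.1014, 0.0756]
eef_rot: [1.0, 0.001, -0.004, 0.0]
wrist_force: [-1.0, -0.3, 0.1]
opening: 0.052
grasp_force: 0.0
```

send_rows:
  grip: [100,100,100,100,100]
  translation:
    - [0,0,25]
    - [0,0,25]
    - [0,0,15]
    - [0,0,8]
    - [0,0,0]
  turn:
    - [0,0,0]
    - [0,0,0]
    - [0,0,0]
    - [0,0,0]
    - [0,0,0]

```text
time: 17.78
eef_pos: [0.4756, 0.1003, 0.0063]
eef_rot: [1.0, 0.0, -0.001, 0.0]
wrist_force: [-1.2, 0.9, 0.3]
opening: 0.0522
grasp_force: 0.0
```

send_rows:
  grip: [255,255,255,255,255,255,255]
  translation:
    - [0,0,0]
    - [0,0,0]
    - [0,0,0]
    - [0,0,0]
    - [0,0,0]
    - [0,0,0]
    - [0,0,0]
  turn:
    - [0,0,0]
    - [0,0,0]
    - [0,0,0]
    - [0,0,0]
    - [0,0,0]
    - [0,0,0]
    - [0,0,0]
  force: 80

```text
time: 18.37
eef_pos: [0.4772, 0.101, 0.0084]
eef_rot: [1.0, 0.0, 0.001, -0.0]
wrist_force: [-0.4, 0.0, 7.9]
opening: 0.0154
grasp_force: 78.5
```

send_rows:
  grip: [255,255,255,255,255,255]
  translation:
    - [0,0,-15]
    - [0,0,-30]
    - [0,0,-35]
    - [0,0,-35]
    - [0,0,-20]
    - [0,0,0]
  turn:
    - [0,0,0]
    - [0,0,0]
    - [0,0,0]
    - [0,0,0]
    - [0,0,0]
    - [0,0,0]

```text
time: 18.87
eef_pos: [0.4792, 0.1014, 0.1469]
eef_rot: [1.0, 0.0, 0.005, -0.001]
wrist_force: [1.3, -0.7, -1.5]
opening: 0.0156
grasp_force: 79.0
```

```bash
python3 - <<'E'
from h import *
plan([(.6025,-.2165,.145,6,38),(.6025,-.2165,.013,6,30)])
E
python3 tools.py wrist
```

```text
now [0.4792 0.1014 0.1469] yaw 0.0
-> (0.6025, -0.2165, 0.145, 6, 38) 9
  T [[14.0, 35.0, 0.0], [13.0, 36.0, 0.0], [13.0, 36.0, 0.0], [12.0, 36.0, 0.0], [12.0, 36.0, 0.0], [12.0, 36.0, 1.0], [11.0, 36.0, 0.0], [11.0, 36.0, 1.0]] W [[-0.0, -0.1, -0.7], [-0.0, -0.1, -0.7], [-0.0, -0.1, -0.7], [-0.0, -0.0, -0.6], [-0.0, -0.1, -0.7], [-0.0, -0.0, -0.6], [-0.0, -0.1, -0.7], [-0.0, -0.0, -0.6]]
  T [[10.0, 36.0, 0.0]] W [[-0.0, -0.1, -0.7]]
-> (0.6025, -0.2165, 0.013, 6, 30) 5
  T [[0.0, 0.0, 26.0], [0.0, 0.0, 27.0], [0.0, 0.0, 26.0], [0.0, 0.0, 27.0], [0.0, 0.0, 26.0]] W [[-0.0, 0.0, 0.0], [-0.0, 0.0, 0.0], [-0.0, 0.0, 0.0], [-0.0, 0.0, 0.0], [-0.0, 0.0, 0.0]]
[0.47921577 0.10142598 0.14687843]
wrist vblock 0.72 c [0.6114 0.0939] LxW [0.044 0.019] yaw 89.9 med [0.611 0.084]
wrist strap 0.77 c [ 0.4758 -0.0763] LxW [0.116 0.032] yaw 9.5 med [ 0.483 -0.074]
wrist drift 0.18 c [ 0.4758 -0.0763] LxW [0.116 0.032] yaw 9.5 med [ 0.483 -0.075]
wrist tkey 0.73 c [0.4675 0.0128] LxW [0.092 0.054] yaw 13.8 med [0.49  0.014]
```

send_rows:
  grip: [255,255,255,255,255,255,255,255]
  translation:
    - [14,35,0]
    - [13,36,0]
    - [13,36,0]
    - [12,36,0]
    - [12,36,0]
    - [12,36,0]
    - [11,36,0]
    - [11,36,0]
  turn:
    - [0,0,-0.7]
    - [0,0,-0.7]
    - [0,0,-0.7]
    - [0,0,-0.6]
    - [0,0,-0.7]
    - [0,0,-0.6]
    - [0,0,-0.7]
    - [0,0,-0.6]

```text
time: 19.78
eef_pos: [0.5855, -0.1835, 0.1396]
eef_rot: [0.999, 0.047, -0.002, -0.001]
wrist_force: [-0.0, 1.1, -1.4]
opening: 0.0154
grasp_force: 79.0
```

send_rows:
  grip: [255,255,255,255,255,255,255,255]
  translation:
    - [10,36,0]
    - [0,0,0]
    - [0,0,26]
    - [0,0,27]
    - [0,0,26]
    - [0,0,27]
    - [0,0,22]
    - [0,0,0]
  turn:
    - [0,0,-0.7]
    - [0,0,0]
    - [0,0,0]
    - [0,0,0]
    - [0,0,0]
    - [0,0,0]
    - [0,0,0]
    - [0,0,0]

```text
time: 20.45
eef_pos: [0.5974, -0.2154, 0.0097]
eef_rot: [0.999, 0.053, -0.003, -0.001]
wrist_force: [0.1, 0.1, -2.5]
opening: 0.0158
grasp_force: 92.2
```

send_rows:
  grip: [175,165,165,165,165,165,150,130]
  translation:
    - [0,0,0]
    - [0,0,0]
    - [0,0,0]
    - [0,0,-20]
    - [0,0,-35]
    - [0,0,-35]
    - [0,0,-30]
    - [0,0,0]
  turn:
    - [0,0,0]
    - [0,0,0]
    - [0,0,0]
    - [0,0,0]
    - [0,0,0]
    - [0,0,0]
    - [0,0,0]
    - [0,0,0]

```text
time: 21.12
eef_pos: [0.6038, -0.2179, 0.1412]
eef_rot: [0.999, 0.053, 0.006, 0.002]
wrist_force: [1.5, -0.0, 0.3]
opening: 0.0412
grasp_force: 0.0
```

```bash
python3 - <<'E'
from h import *
from tools import loc
loc(['side'])
plan([(.476,-.0755,.145,9.7,36),(.476,-.0755,.07,9.7,25)])
E
```

```text
side vblock 0.65 c [0.6332 0.0954] LxW [0.069 0.047] yaw 3.4 med [0.635 0.086]
side strap 0.85 c [ 0.474  -0.0742] LxW [0.115 0.037] yaw 9.9 med [ 0.472 -0.072]
side tkey 0.82 c [0.4639 0.0139] LxW [0.09  0.052] yaw 15.1 med [0.474 0.016]
now [ 0.5985 -0.2167  0.1325] yaw 6.0
-> (0.476, -0.0755, 0.145, 9.7, 36) 6
  T [[-18.0, -26.0, -2.0], [-18.0, -26.0, -2.0], [-17.0, -26.0, -2.0], [-17.0, -26.0, -2.0], [-17.0, -26.0, -2.0], [-16.0, -26.0, -2.0]] W [[-0.0, 0.0, -0.6], [-0.0, 0.0, -0.6], [-0.0, 0.0, -0.6], [-0.0, 0.0, -0.6], [-0.0, 0.1, -0.6], [-0.1, 0.0, -0.7]]
-> (0.476, -0.0755, 0.07, 9.7, 25) 3
  T [[0.0, -0.0, 25.0], [0.0, -0.0, 25.0], [0.0, -0.0, 25.0]] W [[0.0, 0.0, 0.0], [0.0, 0.0, 0.0], [0.0, 0.0, 0.0]]
```

send_rows:
  grip: [100,100,100,100,100,100,100]
  translation:
    - [-18,-26,-2]
    - [-18,-26,-2]
    - [-17,-26,-2]
    - [-17,-26,-2]
    - [-17,-26,-2]
    - [-16,-26,-2]
    - [0,0,0]
  turn:
    - [0,0,-0.6]
    - [0,0,-0.6]
    - [0,0,-0.6]
    - [0,0,-0.6]
    - [0,0,-0.6]
    - [0,0,-0.7]
    - [0,0,0]

```text
time: 21.95
eef_pos: [0.4723, -0.071, 0.1446]
eef_rot: [0.996, 0.088, -0.003, -0.001]
wrist_force: [-0.7, 0.1, -0.0]
opening: 0.0518
grasp_force: 0.0
```

```bash
python3 - <<'E'
from h import *
from tools import loc
loc(['wrist'],['strap','tkey'])
plan([(.476,-.0755,.006,9.7,30)])
E
```

```text
wrist strap 0.62 c [ 0.4762 -0.0768] LxW [0.116 0.03 ] yaw 9.5 med [ 0.484 -0.076]
wrist tkey 0.64 c [0.4677 0.0116] LxW [0.092 0.054] yaw 14.5 med [0.489 0.012]
now [ 0.477  -0.076   0.1452] yaw 9.7
-> (0.476, -0.0755, 0.006, 9.7, 30) 5
  T [[-0.0, -0.0, 28.0], [-0.0, -0.0, 28.0], [-0.0, -0.0, 28.0], [-0.0, -0.0, 28.0], [-1.0, -1.0, 27.0]] W [[0.0, 0.0, 0.0], [0.0, 0.0, 0.0], [0.0, 0.0, 0.0], [0.0, 0.0, 0.0], [0.0, 0.0, 0.0]]
```

send_rows:
  grip: [100,100,100,100,100,100]
  translation:
    - [0,0,28]
    - [0,0,28]
    - [0,0,28]
    - [0,0,30]
    - [0,0,25]
    - [0,0,0]
  turn:
    - [0,0,0]
    - [0,0,0]
    - [0,0,0]
    - [0,0,0]
    - [0,0,0]
    - [0,0,0]

```text
time: 22.6
eef_pos: [0.474, -0.0764, 0.002]
eef_rot: [0.996, 0.084, -0.004, -0.001]
wrist_force: [-1.4, -0.1, 0.1]
opening: 0.0519
grasp_force: 0.0
```

send_rows:
  grip: [255,255,255,255,255,255]
  translation:
    - [0,0,0]
    - [0,0,0]
    - [0,0,0]
    - [0,0,0]
    - [0,0,0]
    - [0,0,0]
  turn:
    - [0,0,0]
    - [0,0,0]
    - [0,0,0]
    - [0,0,0]
    - [0,0,0]
    - [0,0,0]

```text
time: 23.1
eef_pos: [0.4776, -0.076, 0.0077]
eef_rot: [0.996, 0.085, 0.001, 0.0]
wrist_force: [-0.5, -1.0, 3.3]
opening: 0.0273
grasp_force: 79.4
```

send_rows:
  grip: [255,255,255,255,255,255]
  translation:
    - [0,0,-15]
    - [0,0,-30]
    - [0,0,-35]
    - [0,0,-35]
    - [0,0,-20]
    - [0,0,0]
  turn:
    - [0,0,0]
    - [0,0,0]
    - [0,0,0]
    - [0,0,0]
    - [0,0,0]
    - [0,0,0]

```text
time: 23.6
eef_pos: [0.48, -0.0761, 0.1465]
eef_rot: [0.996, 0.085, 0.004, 0.001]
wrist_force: [0.9, -0.2, -0.8]
opening: 0.0269
grasp_force: 79.3
```

send_rows:
  grip: [255,255,255,255,255,255,255,255]
  translation:
    - [14,31,0]
    - [14,31,0]
    - [14,31,0]
    - [14,32,0]
    - [14,32,0]
    - [14,32,0]
    - [14,31,0]
    - [0,0,0]
  turn:
    - [0,0,0]
    - [0,0,0]
    - [0,0,0]
    - [0,0,0]
    - [0,0,0]
    - [0,0,0]
    - [0,0,0]
    - [0,0,0]

```text
time: 24.27
eef_pos: [0.6118, -0.2836, 0.1399]
eef_rot: [0.997, 0.081, 0.0, 0.002]
wrist_force: [-0.5, -1.3, -0.9]
opening: 0.0268
grasp_force: 79.4
```

```bash
python3 - <<'E'
from h import *
from tools import loc
s=r.sense();print(s['opening'],s['grasp_force'],s['wrist_force'])
loc(['top'])
plan([(.6093,-.2761,.013,9.7,30)])
E
```

```text
0.02681985419402677 79.38835501670837 [-0.47892441 -1.29361455 -0.86961599]
top vblock 0.55 c [0.6324 0.096 ] LxW [0.065 0.039] yaw 1.9 med [0.632 0.106]
top strap few 1
top drift 0.87 c [ 0.5955 -0.2125] LxW [0.126 0.018] yaw 6.8 med [ 0.599 -0.212]
top tkey 0.82 c [0.4659 0.0231] LxW [0.088 0.048] yaw 2.7 med [0.477 0.015]
now [ 0.6101 -0.2742  0.1409] yaw 9.8
-> (0.6093, -0.2761, 0.013, 9.7, 30) 5
  T [[-0.0, 0.0, 26.0], [-0.0, 0.0, 25.0], [-0.0, 1.0, 26.0], [-0.0, 0.0, 25.0], [-1.0, 1.0, 26.0]] W [[-0.0, 0.0, 0.0], [-0.0, 0.0, 0.0], [-0.0, 0.0, 0.0], [-0.0, 0.0, 0.1], [-0.1, 0.1, 0.0]]
```

send_rows:
  grip: [255,255,255,255,255,255]
  translation:
    - [0,0,26]
    - [0,0,25]
    - [0,1,26]
    - [0,0,25]
    - [-1,1,25]
    - [0,0,0]
  turn:
    - [0,0,0]
    - [0,0,0]
    - [0,0,0]
    - [0,0,0]
    - [0,0,0]
    - [0,0,0]

```text
time: 25.02
eef_pos: [0.6069, -0.276, 0.0105]
eef_rot: [0.996, 0.086, -0.003, -0.002]
wrist_force: [-1.3, -0.6, -1.6]
opening: 0.0273
grasp_force: 94.0
```

send_rows:
  grip: [145,135,130,130,130,130,130,130]
  translation:
    - [0,0,0]
    - [0,0,0]
    - [0,0,0]
    - [0,0,-20]
    - [0,0,-35]
    - [0,0,-35]
    - [0,0,-40]
    - [0,0,0]
  turn:
    - [0,0,0]
    - [0,0,0]
    - [0,0,0]
    - [0,0,0]
    - [0,0,0]
    - [0,0,0]
    - [0,0,0]
    - [0,0,0]

```text
time: 25.68
eef_pos: [0.6157, -0.2797, 0.156]
eef_rot: [0.996, 0.085, 0.008, 0.004]
wrist_force: [1.8, 0.0, 0.6]
opening: 0.0413
grasp_force: 0.0
```

```bash
python3 - <<'E'
from h import *
from tools import loc
loc(['top'],['strap','drift'])
plan([(.470,.0125,.145,13.5,36)])
E
```

```text
top strap 0.85 c [ 0.6082 -0.2745] LxW [0.115 0.03 ] yaw 10.2 med [ 0.607 -0.272]
top drift 0.9 c [ 0.5973 -0.2136] LxW [0.129 0.02 ] yaw 7.4 med [ 0.593 -0.213]
now [ 0.6106 -0.2783  0.1468] yaw 9.7
-> (0.47, 0.0125, 0.145, 13.5, 36) 9
  T [[-10.0, -34.0, 0.0], [-10.0, -35.0, 0.0], [-9.0, -35.0, 0.0], [-9.0, -35.0, 0.0], [-9.0, -35.0, 0.0], [-9.0, -35.0, 0.0], [-8.0, -35.0, 0.0], [-8.0, -34.0, 0.0]] W [[0.0, -0.0, -0.4], [0.0, -0.0, -0.4], [0.0, -0.0, -0.4], [0.0, -0.0, -0.4], [0.0, -0.0, -0.4], [0.0, -0.0, -0.4], [0.0, -0.0, -0.5], [0.1, -0.1, -0.4]]
  T [[-9.0, -35.0, 1.0]] W [[0.0, -0.0, -0.5]]
```

send_rows:
  grip: [100,100,100,100,100,100,100,100]
  translation:
    - [-10,-34,0]
    - [-10,-35,0]
    - [-9,-35,0]
    - [-9,-35,0]
    - [-9,-35,0]
    - [-9,-35,0]
    - [-8,-35,0]
    - [-8,-34,0]
  turn:
    - [0,0,-0.4]
    - [0,0,-0.4]
    - [0,0,-0.4]
    - [0,0,-0.4]
    - [0,0,-0.4]
    - [0,0,-0.4]
    - [0,0,-0.5]
    - [0,0,-0.4]

```text
time: 26.5
eef_pos: [0.4837, -0.0177, 0.1439]
eef_rot: [0.993, 0.114, -0.001, -0.0]
wrist_force: [0.6, 0.6, 0.0]
opening: 0.0522
grasp_force: 0.0
```

send_rows:
  grip: [100,100,100]
  translation:
    - [-9,-35,0]
    - [0,0,0]
    - [0,0,0]
  turn:
    - [0,0,-0.5]
    - [0,0,0]
    - [0,0,0]

```text
time: 26.75
eef_pos: [0.4675, 0.0146, 0.1442]
eef_rot: [0.993, 0.12, -0.001, -0.0]
wrist_force: [1.1, -0.9, -0.1]
opening: 0.0518
grasp_force: 0.0
```

```bash
python3 - <<'E'
from h import *
from tools import loc
loc(['wrist','side'],['tkey','vblock'])
c=shot('wrist','w7.png')
plan([(.470,.0125,.006,13.5,30)])
E
```

```text
wrist tkey 0.88 c [0.4684 0.0117] LxW [0.092 0.054] yaw 15.0 med [0.491 0.013]
wrist vblock few 0
side tkey 0.83 c [0.4633 0.0139] LxW [0.089 0.052] yaw 13.7 med [0.476 0.017]
side vblock 0.61 c [0.6352 0.095 ] LxW [0.071 0.046] yaw 1.5 med [0.637 0.085]
now [0.4693 0.0119 0.1445] yaw 13.4
-> (0.47, 0.0125, 0.006, 13.5, 30) 5
  T [[0.0, -0.0, 28.0], [0.0, -0.0, 28.0], [0.0, -0.0, 28.0], [0.0, -0.0, 27.0], [1.0, -0.0, 28.0]] W [[-0.0, 0.0, -0.0], [-0.0, 0.0, -0.0], [-0.0, 0.0, -0.0], [-0.0, 0.0, -0.0], [-0.0, 0.0, -0.1]]
```

View pics/w7.png

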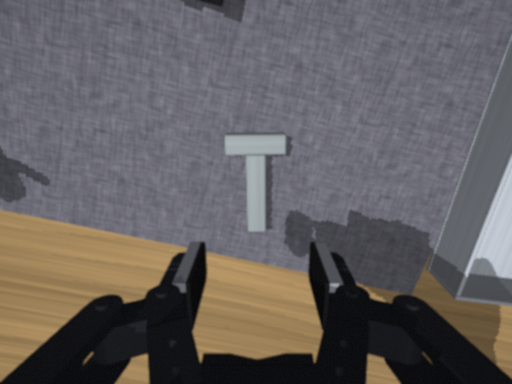

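The wrist picture shows the T-key's stem at (257, 190), centred and aligned between the fingers.

send_rows:
  grip: [100,100,100,100,100,100]
  translation:
    - [0,0,28]
    - [0,0,28]
    - [0,0,28]
    - [0,0,29]
    - [1,0,26]
    - [0,0,0]
  turn:
    - [0,0,0]
    - [0,0,0]
    - [0,0,0]
    - [0,0,0]
    - [0,0,0]
    - [0,0,0]

```text
time: 27.6
eef_pos: [0.4669, 0.0123, 0.0017]
eef_rot: [0.993, 0.117, -0.004, -0.0]
wrist_force: [-0.2, -0.1, -0.1]
opening: 0.0522
grasp_force: 0.0
```

send_rows:
  grip: [255,255,255,255,255,255,255]
  translation:
    - [0,0,0]
    - [0,0,0]
    - [0,0,0]
    - [0,0,0]
    - [0,0,0]
    - [0,0,0]
    - [0,0,0]
  turn:
    - [0,0,0]
    - [0,0,0]
    - [0,0,0]
    - [0,0,0]
    - [0,0,0]
    - [0,0,0]
    - [0,0,0]

```text
time: 28.18
eef_pos: [0.4713, 0.013, 0.0076]
eef_rot: [0.993, 0.118, 0.002, 0.0]
wrist_force: [-1.4, 0.2, 7.4]
opening: 0.0155
grasp_force: 79.3
```

send_rows:
  grip: [255,255,255,255,255,255]
  translation:
    - [0,0,-15]
    - [0,0,-30]
    - [0,0,-35]
    - [0,0,-35]
    - [0,0,-20]
    - [0,0,0]
  turn:
    - [0,0,0]
    - [0,0,0]
    - [0,0,0]
    - [0,0,0]
    - [0,0,0]
    - [0,0,0]

```text
time: 28.68
eef_pos: [0.4733, 0.0131, 0.146]
eef_rot: [0.993, 0.118, 0.005, 0.001]
wrist_force: [0.6, 0.3, -1.6]
opening: 0.0154
grasp_force: 78.6
```

send_rows:
  grip: [255,255,255,255,255,255,255,255]
  translation:
    - [-5,35,0]
    - [-5,35,0]
    - [-5,35,0]
    - [-5,35,0]
    - [-5,35,0]
    - [-5,35,0]
    - [-4,34,0]
    - [-4,34,0]
  turn:
    - [0,0,0]
    - [0,0,0]
    - [0,0,0]
    - [0,0,0]
    - [0,0,0]
    - [0,0,0]
    - [0,0,0]
    - [0,0,0]

```text
time: 29.35
eef_pos: [0.4973, -0.2679, 0.1402]
eef_rot: [0.993, 0.118, -0.0, -0.0]
wrist_force: [1.0, 0.3, -0.3]
opening: 0.0156
grasp_force: 78.6
```

send_rows:
  grip: [255,255,255,255]
  translation:
    - [-4,34,0]
    - [-5,34,0]
    - [0,0,0]
    - [0,0,0]
  turn:
    - [0,0,0]
    - [0,0,0]
    - [0,0,0]
    - [0,0,0]

```text
time: 29.68
eef_pos: [0.5038, -0.3367, 0.1396]
eef_rot: [0.993, 0.116, -0.001, -0.0]
wrist_force: [0.3, 0.5, -1.4]
opening: 0.0159
grasp_force: 78.7
```

```bash
python3 - <<'E'
from h import *
s=r.sense();print(s['opening'],s['grasp_force'],s['wrist_force'])
plan([(.5052,-.3335,.013,13.5,30)])
E
```

```text
0.015936157676403318 78.69391679763794 [ 0.2709422   0.53809355 -1.38197485]
now [ 0.5038 -0.3367  0.1396] yaw 13.3
-> (0.5052, -0.3335, 0.013, 13.5, 30) 5
  T [[0.0, -1.0, 25.0], [1.0, -0.0, 25.0], [0.0, -1.0, 26.0], [1.0, -0.0, 25.0], [0.0, -1.0, 26.0]] W [[-0.0, 0.0, -0.0], [-0.0, 0.0, -0.1], [-0.0, 0.0, -0.0], [-0.0, 0.0, -0.1], [-0.0, 0.1, -0.0]]
```

send_rows:
  grip: [255,255,255,255,255,255]
  translation:
    - [0,-1,25]
    - [1,0,25]
    - [0,-1,26]
    - [1,0,25]
    - [0,0,24]
    - [0,0,0]
  turn:
    - [0,0,0]
    - [0,0,0]
    - [0,0,0]
    - [0,0,0]
    - [0,0,0]
    - [0,0,0]

```text
time: 30.18
eef_pos: [0.5043, -0.3287, 0.0115]
eef_rot: [0.993, 0.119, -0.003, -0.003]
wrist_force: [-0.8, 0.6, -2.4]
opening: 0.0156
grasp_force: 84.2
```

send_rows:
  grip: [165,155,155,155,155,155,150,130]
  translation:
    - [0,0,0]
    - [0,0,0]
    - [0,0,0]
    - [0,0,-20]
    - [0,0,-35]
    - [0,0,-35]
    - [0,0,-40]
    - [0,0,0]
  turn:
    - [0,0,0]
    - [0,0,0]
    - [0,0,0]
    - [0,0,0]
    - [0,0,0]
    - [0,0,0]
    - [0,0,0]
    - [0,0,0]

```text
time: 30.85
eef_pos: [0.5118, -0.3342, 0.1558]
eef_rot: [0.993, 0.118, 0.006, 0.005]
wrist_force: [1.1, -0.7, 2.0]
opening: 0.0414
grasp_force: 0.0
```

```bash
python3 - <<'E'
from h import *
from tools import loc
loc(['top','side'])
plan([(.634,.0955,.16,1,38)])
E
```

```text
top vblock 0.55 c [0.635  0.0954] LxW [0.071 0.043] yaw 0.7 med [0.633 0.105]
top strap 0.86 c [ 0.6083 -0.2749] LxW [0.114 0.031] yaw 10.7 med [ 0.605 -0.273]
top drift 0.54 c [ 0.5972 -0.2126] LxW [0.129 0.019] yaw 7.8 med [ 0.593 -0.212]
top tkey 0.53 c [ 0.5021 -0.3175] LxW [0.092 0.053] yaw -1.8 med [ 0.517 -0.326]
side vblock 0.83 c [0.6342 0.0961] LxW [0.072 0.044] yaw 2.0 med [0.636 0.086]
side strap 0.85 c [ 0.6051 -0.2758] LxW [0.115 0.042] yaw 10.1 med [ 0.603 -0.27 ]
side drift 0.51 c [ 0.5959 -0.2141] LxW [0.116 0.018] yaw 5.3 med [ 0.583 -0.217]
side tkey 0.76 c [ 0.5024 -0.3308] LxW [0.09  0.054] yaw 21.5 med [ 0.509 -0.325]
now [ 0.5064 -0.3316  0.1448] yaw 13.5
-> (0.634, 0.0955, 0.16, 1, 38) 12
  T [[19.0, -32.0, -1.0], [18.0, -32.0, -1.0], [18.0, -33.0, -1.0], [17.0, -33.0, -1.0], [16.0, -33.0, -1.0], [16.0, -34.0, -1.0], [15.0, -34.0, -1.0], [14.0, -34.0, -2.0]] W [[-0.0, 0.0, 1.0], [-0.0, 0.0, 1.0], [-0.0, 0.0, 1.1], [-0.0, 0.0, 1.0], [-0.0, 0.0, 1.1], [-0.0, 0.0, 1.0], [-0.0, 0.0, 1.1], [-0.0, 0.0, 1.0]]
  T [[14.0, -35.0, -1.0], [13.0, -35.0, -2.0], [12.0, -35.0, -1.0], [12.0, -35.0, -2.0]] W [[-0.0, 0.0, 1.1], [-0.0, 0.0, 1.0], [-0.0, 0.0, 1.1], [-0.1, 0.1, 1.0]]
```

send_rows:
  grip: [20,20,20,20,20,20,20,20]
  translation:
    - [19,-32,-1]
    - [18,-32,-1]
    - [18,-33,-1]
    - [17,-33,-1]
    - [16,-33,-1]
    - [16,-34,-1]
    - [15,-34,-1]
    - [14,-34,-2]
  turn:
    - [0,0,1]
    - [0,0,1]
    - [0,0,1.1]
    - [0,0,1]
    - [0,0,1.1]
    - [0,0,1]
    - [0,0,1.1]
    - [0,0,1]

```text
time: 32.02
eef_pos: [0.5922, -0.0457, 0.1542]
eef_rot: [0.999, 0.045, -0.001, -0.0]
wrist_force: [-0.3, 0.2, -0.0]
opening: 0.0791
grasp_force: 0.0
```

send_rows:
  grip: [20,20,20,20,20,20]
  translation:
    - [14,-35,-1]
    - [13,-35,-2]
    - [12,-35,-1]
    - [12,-35,-2]
    - [0,0,0]
    - [0,0,0]
  turn:
    - [0,0,1.1]
    - [0,0,1]
    - [0,0,1.1]
    - [0,0,1]
    - [0,0,0]
    - [0,0,0]

```text
time: 32.52
eef_pos: [0.6339, 0.0992, 0.1602]
eef_rot: [1.0, 0.012, -0.0, -0.001]
wrist_force: [-0.4, -0.8, -0.6]
opening: 0.0785
grasp_force: 0.0
```

```bash
python3 - <<'E'
from h import *
from tools import loc
loc(['wrist'],['vblock'])
plan([(.634,.0955,.01,1,30)])
E
```

```text
wrist vblock 0.94 c [0.6374 0.0938] LxW [0.07  0.043] yaw 0.4 med [0.64  0.084]
now [0.6338 0.0944 0.1599] yaw 1.0
-> (0.634, 0.0955, 0.01, 1, 30) 5
  T [[0.0, -0.0, 30.0], [0.0, -0.0, 30.0], [0.0, -0.0, 30.0], [0.0, -1.0, 30.0], [0.0, -0.0, 30.0]] W [[0.0, 0.0, 0.0], [0.0, 0.0, 0.0], [0.0, 0.0, 0.0], [0.0, 0.0, 0.0], [0.1, 0.1, 0.0]]
```

send_rows:
  grip: [20,20,20,20,20,20]
  translation:
    - [1,0,30]
    - [1,0,30]
    - [0,0,30]
    - [0,0,30]
    - [0,0,29]
    - [0,0,0]
  turn:
    - [0,0,0]
    - [0,0,0]
    - [0,0,0]
    - [0,0,0]
    - [0,0,0]
    - [0,0,0]

```text
time: 33.12
eef_pos: [0.6316, 0.0916, 0.0055]
eef_rot: [1.0, 0.008, -0.006, 0.002]
wrist_force: [-1.3, 0.1, -1.0]
opening: 0.0784
grasp_force: 0.0
```

send_rows:
  grip: [255,255,255,255,255,255,255]
  translation:
    - [0,0,0]
    - [0,0,0]
    - [0,0,0]
    - [0,0,0]
    - [0,0,0]
    - [0,0,0]
    - [0,0,0]
  turn:
    - [0,0,0]
    - [0,0,0]
    - [0,0,0]
    - [0,0,0]
    - [0,0,0]
    - [0,0,0]
    - [0,0,0]
  force: 100

```text
time: 33.7
eef_pos: [0.6381, 0.0953, 0.0147]
eef_rot: [1.0, 0.009, 0.002, -0.0]
wrist_force: [-1.1, -1.4, 6.6]
opening: 0.0422
grasp_force: 102.8
```

send_rows:
  grip: [255,255,255,255,255,255]
  translation:
    - [0,0,-15]
    - [0,0,-30]
    - [0,0,-35]
    - [0,0,-35]
    - [0,0,-25]
    - [0,0,0]
  turn:
    - [0,0,0]
    - [0,0,0]
    - [0,0,0]
    - [0,0,0]
    - [0,0,0]
    - [0,0,0]

```text
time: 34.2
eef_pos: [0.6399, 0.0965, 0.1598]
eef_rot: [1.0, 0.009, 0.006, -0.001]
wrist_force: [1.1, -0.4, -1.8]
opening: 0.0421
grasp_force: 101.9
```

send_rows:
  grip: [255,255,255,255,255,255,255,255]
  translation:
    - [-16,33,0]
    - [-16,33,0]
    - [-16,33,0]
    - [-16,33,0]
    - [-16,33,0]
    - [-16,33,0]
    - [-16,33,0]
    - [-16,33,0]
  turn:
    - [0,0,0]
    - [0,0,0]
    - [0,0,0]
    - [0,0,0]
    - [0,0,0]
    - [0,0,0]
    - [0,0,0]
    - [0,0,0]

```text
time: 34.87
eef_pos: [0.5115, -0.1722, 0.1521]
eef_rot: [1.0, 0.009, -0.0, 0.0]
wrist_force: [0.3, 0.1, -2.4]
opening: 0.042
grasp_force: 102.1
```

send_rows:
  grip: [255,255,255,255]
  translation:
    - [-16,33,0]
    - [-16,33,0]
    - [0,0,0]
    - [0,0,0]
  turn:
    - [0,0,-3]
    - [0,0,-3]
    - [0,0,0]
    - [0,0,0]

```text
time: 35.2
eef_pos: [0.4821, -0.2409, 0.1518]
eef_rot: [0.998, 0.058, -0.0, 0.0]
wrist_force: [0.3, 1.0, -2.4]
opening: 0.0421
grasp_force: 102.2
```

```bash
python3 - <<'E'
from h import *
s=r.sense();print(s['opening'],s['grasp_force'],s['wrist_force'])
plan([(.4795,-.236,.018,6.6,30)])
E
```

```text
0.04212572894061532 102.23494850099087 [ 0.27285165  1.00267536 -2.38013802]
now [ 0.4821 -0.2409  0.1518] yaw 6.7
-> (0.4795, -0.236, 0.018, 6.6, 30) 5
  T [[-0.0, -1.0, 27.0], [-0.0, -1.0, 27.0], [-1.0, -1.0, 27.0], [-0.0, -1.0, 26.0], [-1.0, -1.0, 27.0]] W [[0.0, 0.0, 0.0], [0.0, 0.0, 0.0], [0.0, 0.0, 0.0], [0.0, 0.0, 0.0], [0.0, 0.1, 0.1]]
```

send_rows:
  grip: [255,255,255,255,255,255]
  translation:
    - [0,-1,27]
    - [0,-1,27]
    - [-1,-1,27]
    - [0,-1,26]
    - [-1,0,25]
    - [0,0,0]
  turn:
    - [0,0,0]
    - [0,0,0]
    - [0,0,0]
    - [0,0,0]
    - [0,0,0]
    - [0,0,0]

```text
time: 35.7
eef_pos: [0.4815, -0.2323, 0.0177]
eef_rot: [0.998, 0.062, -0.001, -0.001]
wrist_force: [0.4, -0.5, -1.4]
opening: 0.0424
grasp_force: 111.0
```

send_rows:
  grip: [95,85,80,80,80,80,80,80]
  translation:
    - [0,0,0]
    - [0,0,0]
    - [0,0,0]
    - [0,0,-20]
    - [0,0,-35]
    - [0,0,-35]
    - [0,0,-40]
    - [0,0,-40]
  turn:
    - [0,0,0]
    - [0,0,0]
    - [0,0,0]
    - [0,0,0]
    - [0,0,0]
    - [0,0,0]
    - [0,0,0]
    - [0,0,0]

```text
time: 36.37
eef_pos: [0.4813, -0.234, 0.1923]
eef_rot: [0.998, 0.062, 0.0, 0.0]
wrist_force: [1.9, -1.0, -0.3]
opening: 0.0587
grasp_force: 0.0
```

send_rows:
  grip: [80,80,80,80,80,80]
  translation:
    - [0,20,-30]
    - [0,30,0]
    - [0,35,0]
    - [0,35,0]
    - [0,35,0]
    - [0,0,0]
  turn:
    - [0,0,0]
    - [0,0,0]
    - [0,0,0]
    - [0,0,0]
    - [0,0,0]
    - [0,0,0]

```text
time: 36.87
eef_pos: [0.4989, -0.3965, 0.2205]
eef_rot: [0.998, 0.057, 0.0, 0.003]
wrist_force: [-1.1, -0.5, 0.0]
opening: 0.0586
grasp_force: 0.0
```

```bash
python3 - <<'E'
from h import *
t=np.array([.5585,-.272]);a=np.radians(6.6);M=np.array([[np.cos(a),np.sin(a)],[-np.sin(a),np.cos(a)]])
ims=[]
for n in['top','side']:
    c=shot(n);ims.append(c['pixels'])
    for l in ['vblock','strap','drift','tkey','ring','punch','stepblock','oiler','caliper']:
        for o in r.outline_of(n,l)[:1]:
            p=cloud(c,o['region']);m=np.median(p,0);print(n,l,round(o['p'],2),m.round(3),'tray',(M@(m[:2]-t)).round(3))
cv2.imwrite('pics/end.png',cv2.resize(np.hstack(ims)[:,:,::-1],(800,300),interpolation=cv2.INTER_AREA))
E
```

```text
top strap 0.94 [ 0.607 -0.274  0.017] tray [ 0.048 -0.007]
top drift 0.86 [ 0.593 -0.212  0.021] tray [0.042 0.056]
top tkey 0.62 [ 0.515 -0.327  0.021] tray [-0.05  -0.049]
top ring 0.73 [0.468 0.35  0.196] tray [-0.019  0.628]
top punch 0.22 [0.691 0.211 0.074] tray [0.187 0.464]
top stepblock 0.5 [ 0.563 -0.294  0.005] tray [ 0.002 -0.023]
top oiler 0.65 [0.691 0.21  0.075] tray [0.187 0.463]
top caliper 0.97 [ 0.753 -0.194  0.008] tray [0.202 0.055]
side vblock 0.74 [ 0.476 -0.235  0.038] tray [-0.078  0.046]
side strap 0.84 [ 0.604 -0.268  0.015] tray [ 0.046 -0.002]
side tkey 0.66 [ 0.502 -0.324  0.018] tray [-0.063 -0.045]
side ring 0.61 [0.463 0.354 0.182] tray [-0.023  0.633]
side punch 0.52 [ 0.504 -0.325  0.018] tray [-0.06  -0.046]
side stepblock 0.3 [ 0.557 -0.22   0.021] tray [0.005 0.052]
side oiler 0.62 [0.69  0.226 0.059] tray [0.188 0.48 ]
side caliper 0.5 [ 0.752 -0.186  0.005] tray [0.202 0.063]
```

View pics/end.png

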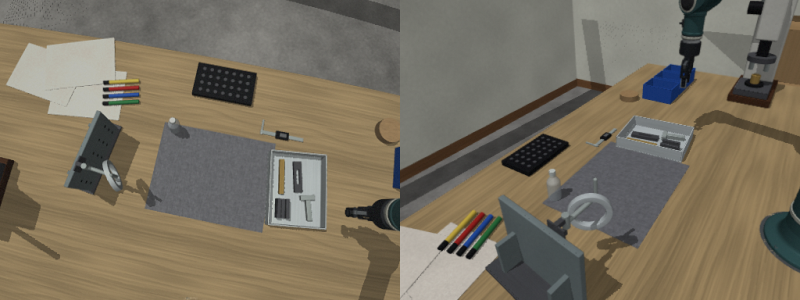

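All four pieces lie in the tray at about (270–315, 160–220), the mat is empty, and the ring hangs on the hook. The bottle and caliper haven't moved.

```bash
python3 -c "
from cell import r
print(r.job_done())"
```

```text
the job is handed in; nothing more can be done
None
```

I handed the job in: the hook is folded out, the ring hangs on it, all four tooling pieces present (drift, strap, T-key, V-block) are in the tray, and the oil bottle and caliper are where they started; the system returned no verdict.

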